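# Clamp a round brass box in the bench trigger clamp for engraving

### The job

Get the round brass box ready for engraving: set it upright on the bench clamp's bed, between the V jaw and the sliding jaw, let go of it, then squeeze the clamp's trigger stroke by stroke until the rubber pad holds the box firmly in the V. Tighten with the trigger only, not by pushing on the sliding jaw, stop before the thin wall is dented, and leave the graver, the loupe and the parts cup alone.

Things in the scene. Friction and masses are not known exactly. Their poses are not given: they have to be found in the camera images.
- bench_clamp: trigger clamp screwed to the bench: grey base plate 80 (x) by 330 (y) by 12 mm; V jaw at the +y end, housing (40 mm wide, top z 68) with black handle and grey trigger at the -y end. Origin on the bench top, z up, +y along the bar from handle to V jaw. Housing y -22 to -130 mm, V jaw y +101 to +132 mm and 16 mm above the plate. Fixed
- vee_seat (a point): point on the base plate's top (z 12 mm) where the axis of the 45 mm box stands when fully home in the V; clamp x 0, y +85 mm; axes as the clamp (+y into the V). The V's two faces stand 30 degrees off square, so a box pushed along +y centres itself. They reach 18 mm either side, so the box can be set down held by its sides across x
- brass_box: round thin-walled closed brass box, 45 mm diameter, 23 mm high, 45 g, standing on the open bench right of the clamp at the start. Origin: centre of its underside, z up. Clamped, its top stands 7 mm above the jaws
- sliding_jaw: aluminium jaw block 36 mm wide, 20 mm high, with a toothed bar that runs back through the housing. Slides along the clamp's +y only (closing); pawls catch its teeth about every 1.7 mm, so it cannot go back. Origin: centre line, top of the base plate, axes as the clamp. At the start 13 to 28 mm lie between its pad and a box that is home
- pressure_pad: black rubber pad 26 mm wide, 14 mm high, on the sliding jaw's front; sprung: gives 1 mm into the jaw per 8 N. Origin: centre of the front face that meets the box, 9.5 mm above the base plate; axes as the clamp. The box is held firmly from 10 N; its wall dents at 34 N
- trigger (a joint): trigger angle, rad: 0 at rest (a spring returns it), 0.34 fully squeezed on its end stop; a full stroke drives the jaw 5 mm; on letting go a loaded jaw falls back 1 to 3 mm. Force at the crossbar: 3 to 5 N running free, then 3 N plus 0.4 of the clamp force. Stopping at 13 to 15 N leaves a good grip; 17 N dents the box. With the pad on the box a full stroke is too much
- trigger_grip (a point): centre of the trigger's crossbar: grey round bar 12 mm diameter, 28 mm long (along x), on top of the upright trigger blade (10 by 9 mm), 70 mm above its hinge. At rest at z 130, clamp y -73 mm; it is pushed 24 mm along the clamp's -y towards the handle. Trigger and handle measure 54 mm over both at rest, 30 mm squeezed
- handle_grip (a point): centre of the fixed black handle at z 130 mm, clamp y -114 mm; the handle is upright, 20 mm wide (x), 14 mm thick (y), top at z 144 mm. The trigger is squeezed towards it
- graver: graver with a turned wooden handle, 101 mm long, lying on the bench nearer the robot than the clamp; leave alone. Origin: centre of its underside
- loupe: black eye loupe, 30 mm diameter, 31 mm high, standing at the right of the bench; leave alone. Origin: centre of its underside
- parts_cup: shallow round parts cup, 60 mm diameter, 16 mm high, at the right of the bench; leave alone. Origin: centre of its underside
Not all that is in view belongs to the job. Leave any blue, green or red look-alike of the brass_box alone.

How it is judged:
On the way, in this order (a step that is already met when the one before it is completed fails the run):
1. the box stands upright on the clamp's bed in front of the V, let go, and not yet gripped by the pad (x of brass_box in the frame of vee_seat between -0.014 and 0.014 m and y of brass_box in the frame of vee_seat between -0.028 and 0.003 m and z of brass_box in the frame of vee_seat between -0.003 and 0.003 m and angle between brass_box's own z axis and vertical below 0.1 rad and contact force between the fingers and brass_box below 0.05 N and contact force between pressure_pad and brass_box below 5 N), for 0.2 s.
2. the trigger is squeezed and has driven the pad against the box (value of joint trigger above 0.05 rad and contact force between pressure_pad and brass_box above 8 N), for 0.02 s.
At the end, for the whole second after the job is handed in: the brass box stands upright (within 3.4 degrees) on the bed, fully home in the V (axis within 3 mm of the V's seat, underside within 3 mm of the bed), at rest, held by the pad with 10 to 34 N; the trigger is let go and back at rest (under 0.03 rad) (horizontal distance between brass_box and vee_seat below 0.003 m and z of brass_box in the frame of vee_seat between -0.003 and 0.003 m and angle between brass_box's own z axis and vertical below 0.06 rad and contact force between pressure_pad and brass_box between 10 and 34 N and value of joint trigger below 0.03 rad and linear speed of brass_box below 0.01 m/s); the robot touches nothing.
It fails at once if the box wall is dented: the pad presses on it with more than 34 N (contact force between pressure_pad and brass_box above 34 N).
It fails at once if the sliding jaw or its pad is pushed by the robot with more than 8 N instead of being driven by the trigger (contact force between any of the fingers, the arm and sliding_jaw above 8 N).
It fails at once if the graver, the loupe or the parts cup is disturbed (moved more than 15 mm) (distance of any of graver, loupe, parts_cup from where it was at the start of the episode above 0.015 m).
It also fails if it takes over 64 s, if anything falls off the work surface, if the arm or the gripper's body presses on something with over 40 N, if the wrist force passes 120 N, or if a joint passes its speed limit or range.

### The arm

A 6-joint arm with a two-finger parallel gripper is mounted at the origin on a cart in front of the work surface, level with it; the furniture and walls round the work are solid. World frame = base frame: x ahead of the robot, y to its left, z up, the work surface at z = 0. Lengths are in m, angles in rad, forces in N, time in s.
With the tool pointing down it reaches from about 0.375 to 0.975 m from the base axis. Payload 3.8 kg.
Tool frame: the origin (TCP) lies on the centre line of the jaws, within the pads' length; the fingertips stand 14 mm ahead of it and the grasp point (between the pads) lies 5 mm behind it (bot.finger_overhang is the distance from the TCP to the fingertips, in m); y points along the fingers, x is the direction in which the jaws open and shut, and the axes are right-handed (so a half turn about y gives the same grasp; the last joint's range is limited). The gripper opens to 85 mm and grips with 20 to 120 N. Pads are 22 mm wide; open, the fingers measure 114 mm over their backs; the gripper's body (76 mm by 85 mm) begins 54 mm behind the grasp point. The pads swing forward as they close: fully open they stand 13 mm farther back than shut.
Start: joints at [-1.212, 0.264, 1.604, -0, 1.274, -0.037], TCP at [0.26, -0.623, 0.245] pointing down, gripper open.
Joint ranges: [-2.63, 2.63], [-0.94, 2.18], [0.31, 2.57], [-1.31, 4.45], [0, 2.66], [-2.55, 2.55]. Speed limits (rad/s): [2.57, 2.57, 3.14, 3.14, 3.14, 3.14].

### API

Orientations are given as a rotation vector (axis times angle).
In Python, from workcell import readout, read_camera, bot, spotter gives the robot as it stands.
- The arm moves only by the tool jog_arm, never from a script. Its argument "increments" is a list of rows, each a list of 7 numbers: the shift along the tool's x, y, z in m, then the turn, a rotation vector about the tool's x, y, z in rad, then the opening, from 0 (shut) to 1 (fully open). A call has 1 to 10 rows; each row shifts and turns the pose as measured when the row begins, along the tool's axes as they then stand; what a row does not reach is not made up. A row lasts 1/8 s, in which the tool goes at most 62.5 mm and 10.7 degrees, less where a joint would pass 70% of its speed; a pose out of reach is approached as far as the arm can. A call with a gripper value outside its range is refused whole. The fingers move at their own pace and stop on an object; "force" is the grip in N (left out, the last holds). Time passes only in rows, so rows that do not move let the fingers close. It gives the time, the measured TCP pose, the force and the opening at its end, in the units of the state.
- readout.read_state(): the state, without advancing time (a new reading comes with each control period).
- read_camera(name): name is "scene" or "side" or "wrist"; returns a dict with "img" (384x512x3 uint8, blue, green, red), "range_z" (384x512 float32, m along the optical axis (not along the pixel's ray), 0 where there is no reading), "fx", "fy", "cx", "cy" (pixels), "world_from_camera" (4x4, takes a point from camera to world coordinates). Camera axes: x right, y down, z forward; pixel columns grow to the right and rows downward; lengths in m; the calibration is good to about 2 mm. A picture is of the moment at which its call begins.
- bot.finish_job(): hands the job in, once; it reports no verdict.
Trained networks look in a picture, given as the dict that the camera call returned (one of the last four; its "shot" number tells which), for a name from the list of things; names that differ only in an ending like _2 or _b are one class to them, and where a whole thing is asked for, a point or a joint stands for the part that bears it (a point fixed in the world has none). Each returns a list of dicts, best first, with "p" (0 to 1); they miss things now and then, are a little off and sometimes report something else, mostly with a low value. They report only what shows in the picture. A call takes as long as a camera call. They do not tell look-alikes from the thing itself.
- spotter.masks_of(picture, thing): "mask" (384x512 bool, what is visible of it) and "location" ([column, row] in pixels, amid what is visible of it).
- spotter.spot_point(picture, thing): "location" ([column, row] in pixels: a listed point, or the origin of a listed thing).
The state is a dict: "time": time; "q": joint angles; "joint_vel": joint speeds; "joint_torque": joint torques, N m; "tool_pos": TCP position; "tcp_rot": TCP orientation; "wrist_force": force on the tool from outside, world axes, zero at the start; "torque": the same for the moment, N m; "width": opening from 0.0 (shut) to 1.0 (fully open).
Only numpy, scipy, OpenCV 4.12 (cv2) and the standard library are available. Lean on these libraries where they do the work, as an engineer would, in place of code of your own. Each camera call takes 0.05 s, during which the arm holds its last target. There are 200 camera calls.

## Working session

There is one attempt and no reset: what is moved stays moved. The work goes in short steps, Python scripts to look and compute and a tool call to move; the robot and the scene stay as the last step left them, time stands still between calls to the robot, and variables do not carry over. Pictures are saved under pics/ and viewed, about 8 in all and at most 12, crops included, and the job is handed in when it is done.

Besides the shell and the picture viewer there is one more tool, called after "Request:" as name([rows], argument=value, ...), one row to a line, values as JSON. jog_arm: Moves the arm, as the interface text tells. Its arguments: {"type":"object","properties":{"increments":{"type":"array"},"force":{"type":"number"}},"required":["increments"]}

```bash
mkdir -p pics; ls
cat > h.py <<'E'
import numpy as np, cv2
from scipy.spatial.transform import Rotation as R
from workcell import readout, read_camera, bot, spotter
def w(p,uv,z=None):
    """pixel -> world, by depth, or on plane of world height z"""
    u,v=uv; T=np.array(p["world_from_camera"])
    d=np.array([(u-p["cx"])/p["fx"],(v-p["cy"])/p["fy"],1.])
    if z is None:
        a=p["range_z"][int(v)-1:int(v)+2,int(u)-1:int(u)+2]; return T[:3,:3]@(d*np.median(a))+T[:3,3]
    r=T[:3,:3]@d; return T[:3,3]+r*(z-T[2,3])/r[2]
def cloud(p,m):
    v,u=np.nonzero(m&(p["range_z"]>0)); z=p["range_z"][v,u]
    T=np.array(p["world_from_camera"])
    return np.c_[(u-p["cx"])/p["fx"]*z,(v-p["cy"])/p["fy"]*z,z]@T[:3,:3].T+T[:3,3]
def px(p,X):
    T=np.array(p["world_from_camera"]); c=T[:3,:3].T@(np.array(X)-T[:3,3])
    return c[0]/c[2]*p["fx"]+p["cx"],c[1]/c[2]*p["fy"]+p["cy"]
def tool(dx):
    s=readout.read_state(); return R.from_rotvec(s["tcp_rot"]).inv().apply(dx)
E
python3 - <<'E'
from h import *
np.set_printoptions(precision=4,suppress=True)
s=readout.read_state(); print(s["tool_pos"],R.from_rotvec(s["tcp_rot"]).as_matrix())
ims=[]
for n in("scene","side"):
    p=read_camera(n); ims.append(p["img"]); print(n,np.array(p["world_from_camera"])[:3,3])
    for t in("vee_seat","trigger_grip","handle_grip","pressure_pad","bench_clamp","sliding_jaw"):
        zz={"vee_seat":.012,"trigger_grip":.13,"handle_grip":.13,"pressure_pad":.0215,"bench_clamp":0,"sliding_jaw":.012}[t]
        for r in spotter.spot_point(p,t)[:2]: print(t,round(r["p"],2),np.round(r["location"]),w(p,r["location"],zz))
    for t in("brass_box","graver","loupe","parts_cup"):
        for r in spotter.masks_of(p,t)[:4]:
            c=cloud(p,r["mask"]); print(t,round(r["p"],2),np.round(r["location"]),c.min(0) ,c.max(0))
cv2.imwrite("pics/a.png",ims[0]);cv2.imwrite("pics/b.png",ims[1])
E
```

```text
pics
[ 0.26   -0.6222  0.2439] [[ 0.3855 -0.0008  0.9227]
 [-0.9227  0.0021  0.3855]
 [-0.0023 -1.      0.0001]]
scene [-0.0959  0.7036  0.7719]
vee_seat 0.74 [184. 252.] [0.6021 0.1369 0.012 ]
trigger_grip 0.61 [219. 178.] [ 0.6209 -0.0151  0.13  ]
handle_grip 0.86 [225. 169.] [ 0.6397 -0.0577  0.13  ]
pressure_pad 0.6 [193. 243.] [0.5996 0.1087 0.0215]
bench_clamp 0.65 [205. 238.] [0.6087 0.0589 0.    ]
bench_clamp 0.24 [255. 175.] [ 0.6929 -0.2398  0.    ]
sliding_jaw 0.83 [206. 232.] [0.6115 0.0518 0.012 ]
brass_box 0.82 [341. 205.] [ 0.372  -0.3029 -0.0033] [ 0.4332 -0.2212  0.0286]
brass_box 0.79 [328. 188.] [ 0.4539 -0.3207 -0.0008] [ 0.5167 -0.2723  0.0277]
brass_box 0.73 [304. 172.] [ 0.5484 -0.3653  0.0002] [ 0.5996 -0.2847  0.0275]
brass_box 0.68 [294. 191.] [ 0.5237 -0.2478  0.0008] [ 0.5702 -0.2011  0.0267]
graver 0.51 [284. 257.] [ 0.3884 -0.007   0.0005] [0.4204 0.0353 0.0272]
loupe 0.47 [255. 170.] [ 0.6784 -0.2595  0.0074] [ 0.7057 -0.2293  0.0325]
parts_cup 0.59 [314. 157.] [ 0.572  -0.4392 -0.003 ] [ 0.6344 -0.3734  0.0182]
side [0.0964 0.4579 1.0698]
vee_seat 0.8 
[... 199 characters left out ...]
5]
pressure_pad 0.55 [199. 255.] [0.6016 0.093  0.0215]
bench_clamp 0.61 [207. 248.] [0.6081 0.0565 0.    ]
sliding_jaw 0.85 [199. 247.] [0.6227 0.0706 0.012 ]
brass_box 0.77 [286. 193.] [ 0.527  -0.2482 -0.0026] [ 0.5692 -0.2017  0.0298]
brass_box 0.76 [319. 189.] [ 0.4563 -0.3192  0.0051] [ 0.5007 -0.2713  0.0303]
brass_box 0.6 [329. 211.] [ 0.3752 -0.2686  0.0012] [ 0.4182 -0.222   0.0305]
brass_box 0.46 [294. 170.] [ 0.5505 -0.3308  0.005 ] [ 0.5928 -0.2859  0.0312]
graver 0.67 [280. 276.] [ 0.3904 -0.0242 -0.0043] [0.4209 0.0822 0.0306]
loupe 0.57 [250. 163.] [ 0.6809 -0.2564  0.0075] [ 0.7079 -0.2283  0.0334]
parts_cup 0.6 [307. 151.] [ 0.5756 -0.4497 -0.0027] [ 0.6344 -0.3744  0.026 ]
```

```bash
python3 -c "
import cv2,numpy as np
a=cv2.imread('pics/a.png')[120:290,150:380];b=cv2.imread('pics/b.png')[120:300,160:390]
a=cv2.resize(a,(780,None) if 0 else (690,510),interpolation=cv2.INTER_CUBIC)
cv2.imwrite('pics/c.png',a);cv2.imwrite('pics/d.png',cv2.resize(b,(690,540),interpolation=cv2.INTER_CUBIC))"
```

```text
(no output)
```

View pics/c.png

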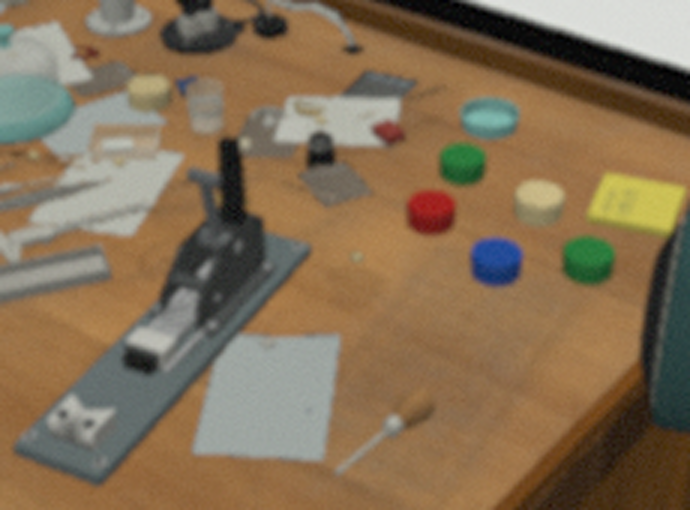

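View pics/d.png

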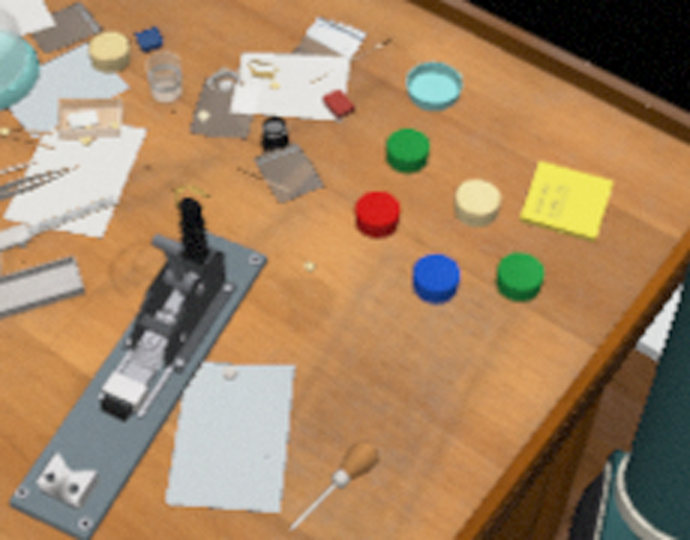

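Run:
```python
from h import *
np.set_printoptions(precision=4,suppress=True)
for n in("scene","side"):
    p=read_camera(n); print(n)
    for r in spotter.masks_of(p,"brass_box")[:7]:
        c=cloud(p,r["mask"]); col=p["img"][r["mask"]].mean(0)
        t=c[(c[:,2]>.015)&(c[:,2]<.03)]; print(round(r["p"],2),np.round(r["location"]),col,np.round((np.percentile(t,2,axis=0)+np.percentile(t,98,axis=0))[:2]/2,4))
    c=cloud(p,p["range_z"]>0)
    # plate: grey-blue, z about 12mm, near the clamp
    k=(abs(c[:,2]-.012)<.006)&(abs(c[:,0]-.61)<.12)&(abs(c[:,1]-.05)<.22)
    im=p["img"][p["range_z"]>0].astype(int); k&=(im[:,0]>im[:,2]+8)&(im.max(1)<165)
    q=c[k][:,:2]
    rc=cv2.minAreaRect((q*1000).astype(np.float32)); print("plate",k.sum(),rc)
    for t in("bench_clamp",):
        r=spotter.masks_of(p,t)
        if r:
            m=cloud(p,r[0]["mask"]); q=m[abs(m[:,2]-.012)<.006]; print(cv2.minAreaRect((q[:,:2]*1000).astype(np.float32)))
```

```text
scene
0.8 [314. 205.] [125.9076  71.5382  50.9116] [ 0.4568 -0.1957]
0.8 [346. 206.] [ 56.1361 105.8299  64.6361] [ 0.3951 -0.2467]
0.66 [292. 189.] [ 33.7256  42.5535 139.1395] [ 0.5472 -0.2229]
0.59 [304. 171.] [ 53.8835 104.5     57.3107] [ 0.5709 -0.3099]
0.51 [328. 190.] [112.866  154.6031 170.0258] [ 0.4768 -0.2951]
0.46 [208. 230.] [89.525  93.5598 91.9652] [0.5973 0.0604]
plate 733 ((605.8307495117188, 52.39984130859375), (76.4224853515625, 319.1235046386719), 11.09035587310791)
((607.9663696289062, 47.994361877441406), (79.62936401367188, 331.3996276855469), 10.98434066772461)
side
0.66 [307. 215.] [172.814   83.9767  42.6791] [ 0.4591 -0.1936]
0.6 [286. 192.] [ 27.3622  34.2092 185.5357] [ 0.548  -0.2243]
0.58 [319. 188.] [140.0459 189.1743 208.8761] [ 0.4779 -0.2952]
0.48 [330. 213.] [ 63.3535 137.6313  42.8788] [ 0.3954 -0.2436]
0.46 [296. 170.] [ 61.125  131.4948  53.7396] [ 0.5713 -0.3086]
plate 1399 ((610.069580078125, 48.51055908203125), (78.10528564453125, 327.3382873535156), 11.179732322692871)
((615.7903442382812, 36.423309326171875), (109.4916763305664, 361.7010192871094), 16.51961326599121)
```

Request:
jog_arm([
  [0,0,0.05,0,0.1,0,1],
  [-0.05,0,0.03,0,-0.15,0,1],
  [-0.05,0,0.03,0,-0.15,0,1],
])

```text
time: 1.78
tool_pos: [0.3272, -0.49, 0.2443]
tcp_rot: [-1.434, 0.76, -0.761]
wrist_force: [0.2, -0.1, -0.2]
width: 0.997
```

```bash
cat >> h.py <<'E'
def to(x,y,z,yawdeg):
    s=readout.read_state(); M=R.from_rotvec(s["tcp_rot"]); m=M.as_matrix()
    yaw=np.degrees(np.arctan2(m[1,0],m[0,0])); tilt=m[:,1]
    a=np.radians(yawdeg); T=np.array([[np.cos(a),0,-np.sin(a)],[np.sin(a),0,np.cos(a)],[0,-1,0]])
    d=np.array([x,y,z])-s["tool_pos"]
    print("t",s["time"],"pos",np.round(s["tool_pos"],4),"yaw",round(yaw,2),"y-axis",np.round(tilt,3),"turn",np.round((M.inv()*R.from_matrix(T)).as_rotvec(),3),"d_now",np.round(M.inv().apply(d),4),"d_afterturn",np.round(T.T@d,4),"F",np.round(s["wrist_force"],2),"w",round(s["width"],3))
E
python3 -c "
from h import *
to(.4775,-.295,.15,-30)"
```

```text
t 1.775 pos [ 0.3272 -0.49    0.2443] yaw -55.88 y-axis [ 0.    -0.001 -1.   ] turn [ 0.001 -0.452  0.001] d_now [-0.0773  0.0941  0.2338] d_afterturn [0.0326 0.0943 0.2441] F [ 0.17 -0.09 -0.18] w 0.997
```

Request:
jog_arm([
  [0,0,0,0,-0.15,0,0.8],
  [0,0,0,0,-0.15,0,0.8],
  [0,0,0,0,-0.15,0,0.8],
  [0.006,0,0.05,0,0,0,0.8],
  [0.007,0.01,0.05,0,0,0,0.8],
  [0.007,0.03,0.05,0,0,0,0.8],
  [0.006,0.03,0.05,0,0,0,0.8],
  [0.006,0.02,0.044,0,0,0,0.8],
])

```text
time: 2.78
tool_pos: [0.4787, -0.2862, 0.1559]
tcp_rot: [-1.538, 0.394, -0.407]
wrist_force: [0.8, -0.7, -0.9]
width: 0.801
```

```bash
python3 -c "
from h import *
to(.4775,-.295,.15,-30)
p=read_camera('wrist'); cv2.imwrite('pics/w1.png',p['img'])
T=np.array(p['world_from_camera']); print(T.round(3))
for r in spotter.masks_of(p,'brass_box')[:5]:
    c=cloud(p,r['mask']); t=c[abs(c[:,2]-.023)<.004]
    print(r['p'],r['location'],p['img'][r['mask']].mean(0),c.min(0),c.max(0), (np.percentile(t,1,axis=0)+np.percentile(t,99,axis=0))/2 if len(t) else 0)
"
```

```text
t 2.775 pos [ 0.4787 -0.2862  0.1559] yaw -29.25 y-axis [ 0.007 -0.007 -1.   ] turn [0.002 0.013 0.01 ] d_now [ 0.0032  0.006  -0.0083] d_afterturn [ 0.0034  0.0059 -0.0083] F [ 0.79 -0.66 -0.86] w 0.801
[[ 0.872 -0.466 -0.151  0.519]
 [-0.489 -0.823 -0.29  -0.214]
 [ 0.011  0.326 -0.945  0.285]
 [ 0.     0.     0.     1.   ]]
0.96 [287.7, 79.9] [ 17.56982456  26.38631579 175.90736842] [ 0.52601512 -0.24976061 -0.00316493] [ 0.57560249 -0.20487335  0.02617677] [ 0.54847775 -0.2271334   0.02313567]
0.95 [358.0, 155.2] [ 56.60559796 130.9245123   28.02120441] [ 0.55002391 -0.33332739 -0.00186143] [ 0.59403118 -0.29027687  0.02621668] [ 0.57207977 -0.31155979  0.02281313]
0.79 [175.5, 103.7] [165.63488035  84.87273387  30.96918057] [ 0.42883092 -0.22181721 -0.00281382] [ 0.4814581  -0.17598633  0.02626856] [ 0.45917358 -0.19854212  0.02293886]
0.75 [150.4, 192.2] [ 55.23330479 129.10145548  29.33989726] [ 0.36150056 -0.27629212 -0.00237684] [ 0.41947571 -0.22596064  0.0260111 ] [ 0.3975889  -0.2481568   0.02248894]
0.69 [260.1, 193.5] [134.53950444 175.77840112 187.63347359] [ 0.45651005 -0.32064645 -0.00150844] [ 0.50069157 -0.27628032  0.02554868] [ 0.47871817 -0.29832526  0.02277946]
```

View pics/w1.png

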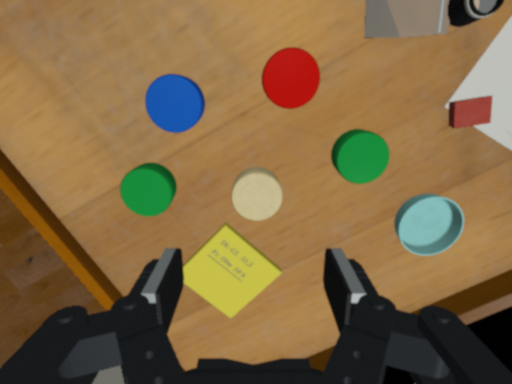

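Request:
jog_arm([
  [0.005,0.02,-0.0095,0.002,0.013,0.01,0.8],
  [0,0.04,0,0,0,0,0.8],
  [0,0.035,0,0,0,0,0.8],
  [0,0,0,0,0,0,0.8],
])

```text
time: 3.38
tool_pos: [0.48, -0.2967, 0.0601]
tcp_rot: [-1.533, 0.405, -0.406]
wrist_force: [0.3, 0.5, 0.2]
width: 0.801
```

```bash
python3 -c "
from h import *
to(.4782,-.297,.018,-30)"
```

```text
t 3.375 pos [ 0.48   -0.2967  0.0601] yaw -29.63 y-axis [ 0.    -0.001 -1.   ] turn [0.001 0.006 0.   ] d_now [-0.0014  0.0421 -0.0011] d_afterturn [-0.0014  0.0421 -0.0011] F [0.34 0.5  0.2 ] w 0.801
```

Request:
jog_arm([
  [-0.0014,0.02,-0.001,0,0.006,0,0.8],
  [0,0.018,0,0,0,0,0.8],
  [0,0.004,0,0,0,0,0.8],
  [0,0,0,0,0,0,0.4],
  [0,0,0,0,0,0,0.4],
  [0,0,0,0,0,0,0.4],
  [0,0,0,0,0,0,0.4],
], force=25)

```text
time: 4.25
tool_pos: [0.4816, -0.3002, 0.0209]
tcp_rot: [-1.535, 0.404, -0.418]
wrist_force: [-0.1, -0.1, -0.5]
width: 0.516
```

```bash
python3 -c "
from h import *
to(.4782,-.297,.018,-30)"
```

```text
t 4.25 pos [ 0.4816 -0.3002  0.0209] yaw -30.03 y-axis [ 0.007 -0.006 -1.   ] turn [ 0.001 -0.     0.009] d_now [-0.0046  0.0028  0.0011] d_afterturn [-0.0046  0.0029  0.0011] F [-0.05 -0.12 -0.48] w 0.516
```

Request:
jog_arm([
  [0,-0.02,0,0,0,0.009,0.4],
  [0,-0.04,0,0,0,0,0.4],
  [0,-0.05,0,0,0,0,0.4],
  [0,-0.03,0,0,0,0,0.4],
])

```text
time: 4.75
tool_pos: [0.4792, -0.2982, 0.1612]
tcp_rot: [-1.53, 0.417, -0.404]
wrist_force: [0.4, 0.5, -1.0]
width: 0.517
```

```bash
python3 -c "
from h import *
to(.585,.07,.16,11)
p=read_camera('wrist')
for r in spotter.masks_of(p,'brass_box')[:5]:
    print(r['p'],r['location'],p['img'][r['mask']].mean(0),cloud(p,r['mask']).mean(0))"
```

```text
t 4.75 pos [ 0.4792 -0.2982  0.1612] yaw -30.02 y-axis [-0.007  0.003 -1.   ] turn [-0.002 -0.716 -0.008] d_now [-0.0926  0.0017  0.3717] d_afterturn [0.1741 0.0012 0.3412] F [ 0.43  0.48 -1.03] w 0.517
0.95 [145.8, 178.5] [ 56.98774081 132.27364273  30.40674256] [ 0.40005496 -0.24758958  0.02166992]
0.87 [169.9, 91.4] [168.97634011  86.82107209  31.2103512 ] [ 0.46023684 -0.1988406   0.02255212]
0.76 [257.4, 264.0] [133.37431028 174.38765559 185.84049788] [ 0.48216255 -0.2956934   0.16238414]
0.62 [350.7, 141.7] [ 58.66053922 134.79289216  31.56495098] [ 0.57145385 -0.310606    0.02237992]
0.61 [283.2, 65.5] [ 19.59279972  28.55749738 179.94826984] [ 0.5486479 -0.2269102  0.0229258]
```

Request:
jog_arm([
  [0,-0.01,0,0,-0.144,-0.004,0.4],
  [0,-0.01,0,0,-0.144,-0.004,0.4],
  [0,-0.01,0,0,-0.144,0,0.4],
  [0,-0.01,0,0,-0.144,0,0.4],
  [0,0,0,0,-0.142,0,0.4],
  [0.017,0,0.055,0,0,0,0.4],
  [0.017,0,0.055,0,0,0,0.4],
  [0.017,0,0.055,0,0,0,0.4],
  [0.017,0,0.055,0,0,0,0.4],
  [0,0,0,0,0,0,0.4],
])

```text
time: 6.1
tool_pos: [0.4939, -0.0613, 0.1898]
tcp_rot: [-1.558, -0.161, 0.176]
wrist_force: [-0.2, -0.1, -0.9]
width: 0.516
```

```bash
python3 -c "
from h import *
to(.53,.05,.2,11)
p=read_camera('wrist'); print(np.array(p['world_from_camera'])[:3,3])
for t,z in(('vee_seat',.012),('pressure_pad',.0215),('trigger_grip',.13),('handle_grip',.13)):
    for r in spotter.spot_point(p,t)[:2]: print(t,r['p'],r['location'],w(p,r['location'],z))
cv2.imwrite('pics/w2.png',p['img'])"
```

```text
t 6.1 pos [ 0.4939 -0.0613  0.1898] yaw 12.34 y-axis [-0.01   0.005 -1.   ] turn [-0.007  0.023 -0.009] d_now [ 0.059  -0.0101  0.1011] d_afterturn [ 0.0567 -0.0102  0.1024] F [-0.22 -0.07 -0.94] w 0.516
[0.47813308 0.01834355 0.31946735]
pressure_pad 0.79 [422.7, 18.2] [0.60154798 0.09871105 0.0215    ]
trigger_grip 0.86 [471.8, 190.4] [ 0.62210633 -0.01379858  0.13      ]
handle_grip 0.65 [452.7, 249.6] [ 0.62731589 -0.05482429  0.13      ]
```

Request:
jog_arm([
  [0,-0.01,0,-0.007,0.023,-0.009,0.4],
  [0.025,0,0.03,0,0,0,0.4],
  [0.025,0,0.03,0,0,0,0.4],
  [0.022,0,0.03,0,0,0,0.4],
  [0,0,0,0,0,0,0.4],
])

```text
time: 6.98
tool_pos: [0.553, 0.031, 0.2047]
tcp_rot: [-1.571, -0.139, 0.126]
wrist_force: [0.2, -0.6, -0.9]
width: 0.515
```

```bash
python3 -c "
from h import *
to(.595,.135,.06,11)
p=read_camera('wrist'); print(np.array(p['world_from_camera'])[:3,3])
for t,z in(('vee_seat',.012),('pressure_pad',.0215),('trigger_grip',.13),('handle_grip',.13),('bench_clamp',0)):
    for r in spotter.spot_point(p,t)[:2]: print(t,r['p'],r['location'],w(p,r['location'],z))
c=cloud(p,p['range_z']>0)
k=(c[:,2]>.024)&(c[:,2]<.034)&(abs(c[:,0]-.59)<.08)&(c[:,1]>.13)&(c[:,1]<.2)
q=(c[k][:,:2]*1000).astype(np.float32); print('V top',k.sum(),np.median(c[k][:,2]),cv2.minAreaRect(q))
k=(c[:,2]>.024)&(c[:,2]<.04)&(abs(c[:,0]-.605)<.05)&(c[:,1]>.04)&(c[:,1]<.125)
q=(c[k][:,:2]*1000).astype(np.float32); print('jaw top',k.sum(),np.median(c[k][:,2]),cv2.minAreaRect(q))
cv2.imwrite('pics/w3.png',p['img'])"
```

```text
t 6.975 pos [0.553  0.031  0.2047] yaw 9.66 y-axis [ 0.008 -0.004 -1.   ] turn [ 0.005 -0.023  0.007] d_now [0.0578 0.1447 0.0962] d_afterturn [0.061  0.1447 0.0941] F [ 0.19 -0.62 -0.94] w 0.515
[0.53875724 0.11252244 0.33343669]
vee_seat 0.74 [313.5, 56.8] [0.59290858 0.14279644 0.012     ]
pressure_pad 0.82 [312.2, 101.8] [0.59903453 0.10353989 0.0215    ]
trigger_grip 0.63 [331.7, 279.4] [ 0.62144828 -0.01557767  0.13      ]
handle_grip 0.54 [312.1, 56.9] [0.57222945 0.13149186 0.13      ]
handle_grip 0.34 [111.8, 137.0] [0.45759662 0.06450175 0.13      ]
bench_clamp 0.63 [307.2, 147.2] [0.60846552 0.05701812 0.        ]
V top 1596 0.028354119116625248 ((585.9864501953125, 171.48558044433594), (42.68082046508789, 28.524478912353516), 10.908224105834961)
jaw top 2107 0.029998104272590087 ((606.4814453125, 68.88409423828125), (36.215145111083984, 67.59122467041016), 14.39719009399414)
```

View pics/w3.png

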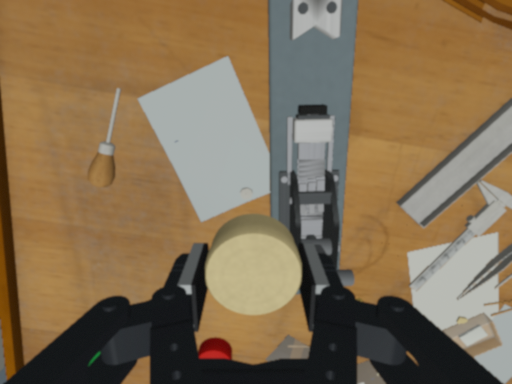

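Request:
jog_arm([
  [0.02,0,0.03,0.005,-0.023,0.007,0.4],
  [0.02,0.02,0.03,0,0,0,0.4],
  [0.02,0.04,0.034,0,0,0,0.4],
  [0,0.04,0,0,0,0,0.4],
  [0,0,0,0,0,0,0.4],
])

```text
time: 7.9
tool_pos: [0.5953, 0.1305, 0.1036]
tcp_rot: [-1.567, -0.145, 0.142]
wrist_force: [-0.8, 0.7, -0.8]
width: 0.515
```

```bash
python3 -c "
from h import *
to(.5936,.1356,.036,11)"
```

```text
t 7.9 pos [0.5953 0.1305 0.1036] yaw 10.46 y-axis [ 0.002 -0.001 -1.   ] turn [ 0.001 -0.009  0.002] d_now [-0.0009  0.0676  0.0055] d_afterturn [-0.0007  0.0676  0.0054] F [-0.78  0.67 -0.8 ] w 0.515
```

Request:
jog_arm([
  [-0.0007,0.02,0.0054,0.001,-0.009,0.002,0.4],
  [0,0.02,0,0,0,0,0.4],
  [0,0.017,0,0,0,0,0.4],
  [0,0,0,0,0,0,0.4],
])

```text
time: 8.4
tool_pos: [0.5961, 0.1345, 0.047]
tcp_rot: [-1.566, -0.153, 0.144]
wrist_force: [-0.0, -0.1, -0.9]
width: 0.518
```

```bash
python3 -c "
from h import *
to(.5936,.1356,.0335,11)
p=read_camera('wrist')
for r in spotter.masks_of(p,'brass_box')[:2]:
    c=cloud(p,r['mask']); print(r['p'],r['location'],c.min(0),c.max(0),np.median(c,0))
cv2.imwrite('pics/w4.png',p['img'])"
```

```text
t 8.4 pos [0.5961 0.1345 0.047 ] yaw 10.86 y-axis [ 0.006  0.001 -1.   ] turn [ 0.    -0.002  0.006] d_now [-0.0023  0.0135  0.0015] d_afterturn [-0.0022  0.0135  0.0015] F [-0.02 -0.07 -0.92] w 0.518
0.73 [257.3, 262.9] [0.5745605  0.09486952 0.02805015] [0.61924603 0.15664603 0.05293008] [0.59590775 0.1390432  0.0505836 ]
```

View pics/w4.png

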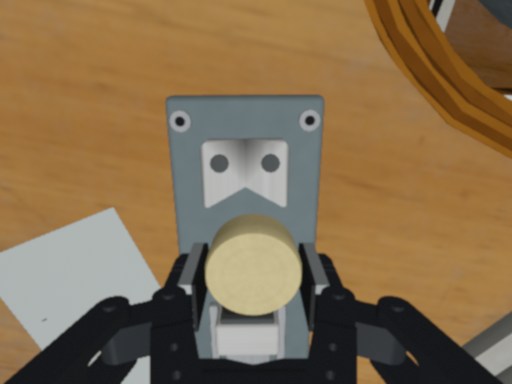

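Request:
jog_arm([
  [-0.003,0.007,0.001,0,-0.002,0.006,0.4],
  [0,0.005,0,0,0,0,0.4],
  [0,0.0015,0,0,0,0,0.4],
  [0,0,0,0,0,0,0.4],
])

```text
time: 9.0
tool_pos: [0.596, 0.1357, 0.0365]
tcp_rot: [-1.565, -0.155, 0.146]
wrist_force: [0.1, -0.5, -0.2]
width: 0.517
```

```bash
python3 -c "
from h import *
to(.5936,.1356,.0335,11)"
```

```text
t 9.0 pos [0.596  0.1357 0.0365] yaw 10.99 y-axis [ 0.006  0.001 -1.   ] turn [ 0.001 -0.     0.006] d_now [-0.0024  0.0029  0.0004] d_afterturn [-0.0024  0.003   0.0004] F [ 0.11 -0.5  -0.15] w 0.517
```

Request:
jog_arm([
  [-0.002,0.002,0,0,0,0.006,0.4],
  [0,0.001,0,0,0,0,0.4],
  [0,0,0,0,0,0,0.4],
])

```text
time: 9.38
tool_pos: [0.5942, 0.1353, 0.0336]
tcp_rot: [-1.566, -0.151, 0.15]
wrist_force: [-0.2, 0.2, -0.5]
width: 0.516
```

```bash
python3 -c "
from h import *
to(.5936,.1356,.0335,11)"
```

```text
t 9.375 pos [0.5942 0.1353 0.0336] yaw 10.99 y-axis [ 0. -0. -1.] turn [ 0. -0.  0.] d_now [-0.0005  0.0001  0.0004] d_afterturn [-0.0005  0.0001  0.0004] F [-0.16  0.2  -0.54] w 0.516
```

Request:
jog_arm([
  [0,0.001,0,0,0,0,0.4],
  [0,0,0,0,0,0,0.75],
  [0,0,0,0,0,0,0.75],
  [0,0,0,0,0,0,0.75],
  [0,-0.02,0,0,0,0,0.75],
  [0,-0.04,0,0,0,0,0.75],
  [0,-0.05,0,0,0,0,0.75],
  [0,-0.04,0,0,0,0,0.75],
  [0,0,-0.04,0,0,0,0.4],
  [0,0,0,0,0,0,0.0],
])

```text
time: 10.62
tool_pos: [0.6039, 0.096, 0.1965]
tcp_rot: [-1.566, -0.158, 0.145]
wrist_force: [0.4, 0.2, 0.0]
width: 0.327
```

```bash
cat > chk.py <<'E'
from h import *
import sys
S=np.array([.5925,.1415]); ex=np.array([.9816,.1908]); ey=np.array([-.1908,.9816])
def cl(P): d=np.array(P)[:2]-S; return np.round([d@ex*1e3,d@ey*1e3,P[2]*1e3],1)
def look(n='wrist',f=None):
    p=read_camera(n); print(n)
    for r in spotter.masks_of(p,'brass_box')[:6]:
        c=cloud(p,r['mask']); 
        if np.hypot(*(np.median(c,0)[:2]-S))>.08: continue
        t=c[abs(c[:,2]-.035)<.004]; print('box n',len(t),'clamp xy mm',cl((np.percentile(t,1,axis=0)+np.percentile(t,99,axis=0))/2) if len(t) else cl(np.median(c,0)))
    for t,z in(('pressure_pad',.0215),('trigger_grip',.13),('vee_seat',.012)):
        for r in spotter.spot_point(p,t)[:1]: print(t,r['p'],r['location'],cl(w(p,r['location'],z)))
    if f: cv2.imwrite(f,p['img'])
E
python3 -c "
from chk import *
to(.5936,.1356,.0335,11); look(f='pics/w5.png'); look('side')"
```

```text
t 10.625 pos [0.6039 0.096  0.1965] yaw 11.06 y-axis [ 0.009  0.    -1.   ] turn [0.001 0.001 0.009] d_now [-0.0039  0.163   0.0411] d_afterturn [-0.0025  0.163   0.0409] F [0.38 0.25 0.03] w 0.327
wrist
box n 1939 clamp xy mm [ 1.4 -7.5 35.2]
pressure_pad 0.65 [251.7, 166.6] [  3.1 -43.1  21.5]
trigger_grip 0.86 [244.7, 346.8] [  -3. -159.  130.]
vee_seat 0.86 [247.0, 121.3] [-1.4 -0.6 12. ]
side
box n 184 clamp xy mm [ 0.5 -4.5 35.3]
trigger_grip 0.56 [216.2, 200.4] [   1.3 -161.5  130. ]
vee_seat 0.79 [190.7, 272.2] [-3.6  0.1 12. ]
```

View pics/w5.png

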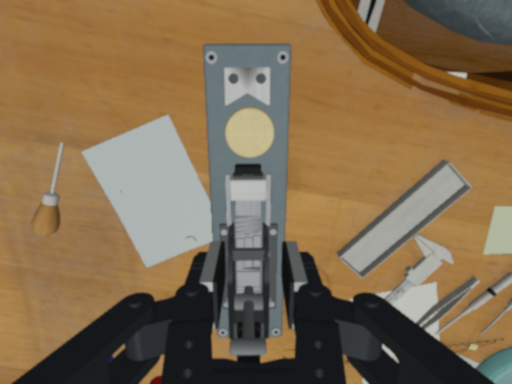

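Request:
jog_arm([
  [0,0,-0.03,0,0,0.009,0],
  [-0.002,0,-0.03,0,0,0,0],
  [0,0,-0.021,0,0,0,0],
  [0,0,0,0,0,0,0],
  [0,0.03,0,0,0,0,0],
  [0,0.036,0,0,0,0,0],
  [0,0,0,0,0,0,0],
])

```text
time: 12.0
tool_pos: [0.6165, 0.0198, 0.1257]
tcp_rot: [-1.563, -0.151, 0.159]
wrist_force: [0.6, -0.3, -0.1]
width: -0.001
```

```bash
python3 -c "
from chk import *
to(.6169,.0159,.13,11); s=readout.read_state(); print(cl(s['tool_pos'])); look()"
```

```text
t 12.0 pos [0.6165 0.0198 0.1257] yaw 11.33 y-axis [-0.005  0.001 -1.   ] turn [-0.002  0.006 -0.005] d_now [-0.0004 -0.0044 -0.0039] d_afterturn [-0.0004 -0.0043 -0.0039] F [ 0.57 -0.27 -0.11] w -0.001
[   0.4 -124.1  125.7]
wrist
box n 3903 clamp xy mm [  0.6 -11.1  35.1]
pressure_pad 0.82 [253.5, 82.2] [  0.2 -41.7  21.5]
trigger_grip 0.98 [246.9, 334.4] [  -2. -158.  130.]
vee_seat 0.26 [260.9, 30.2] [ 5.  -7.9 12. ]
```

Request:
jog_arm([
  [-0.001,-0.004,-0.006,-0.002,0.006,-0.005,0],
  [0,0,-0.007,0,0,0,0],
  [0,0,-0.003,0,0,0,0],
  [0,0,-0.003,0,0,0,0],
])

```text
time: 12.75
tool_pos: [0.6252, -0.0002, 0.139]
tcp_rot: [-1.566, -0.162, 0.138]
wrist_force: [-0.9, 3.4, 1.1]
width: 0.003
```

```bash
cat > st.py <<'E'
from chk import *
s=readout.read_state(); f=np.array(s['wrist_force'])
print('t',s['time'],'tcp',cl(s['tool_pos']),'Fx,Fy clamp',round(f[:2]@ex,2),round(f[:2]@ey,2),'Fz',round(f[2],2)); to(.6169,.0159,.13,11)
E
python3 st.py
```

```text
t 12.75 tcp [   5.  -145.4  139. ] Fx,Fy clamp -0.2 3.54 Fz 1.1
t 12.75 pos [ 6.252e-01 -2.000e-04  1.390e-01] yaw 10.94 y-axis [ 0.016  0.001 -1.   ] turn [ 0.002 -0.001  0.016] d_now [-0.0052  0.0089  0.0174] d_afterturn [-0.0051  0.009   0.0174] F [-0.87  3.44  1.1 ] w 0.003
```

Request:
jog_arm([
  [0,0,0.007,0,0,0.01,0],
  [-0.004,0.009,0,0,0,0,0],
  [0,0,0,0,0,0,0],
])

```text
time: 13.12
tool_pos: [0.6192, 0.0058, 0.1285]
tcp_rot: [-1.568, -0.153, 0.147]
wrist_force: [0.8, -1.3, -0.6]
width: -0.003
```

```bash
python3 st.py
```

```text
t 13.125 tcp [   0.3 -138.3  128.5] Fx,Fy clamp 0.53 -1.44 Fz -0.6
t 13.125 pos [0.6192 0.0058 0.1285] yaw 10.94 y-axis [ 0.004 -0.002 -1.   ] turn [ 0.003 -0.001  0.004] d_now [-0.0003 -0.0015  0.0104] d_afterturn [-0.0003 -0.0015  0.0104] F [ 0.8  -1.31 -0.6 ] w -0.003
```

Request:
jog_arm([
  [0,0,-0.003,0,0,0,0],
  [0,0,-0.003,0,0,0,0],
  [0,0,-0.003,0,0,0,0],
  [0,0,-0.003,0,0,0,0],
  [0,0,-0.003,0,0,0,0],
])

```text
time: 13.75
tool_pos: [0.6223, -0.0082, 0.1292]
tcp_rot: [-1.565, -0.153, 0.147]
wrist_force: [-1.4, 4.1, 2.6]
width: -0.0
```

```bash
python3 st.py; python3 -c "
from chk import *
look(); look('side')"
```

```text
t 13.75 tcp [   0.7 -152.6  129.2] Fx,Fy clamp -0.63 4.25 Fz 2.61
t 13.75 pos [ 0.6223 -0.0082  0.1292] yaw 10.93 y-axis [ 0.004  0.001 -1.   ] turn [-0.    -0.001  0.004] d_now [-0.0007 -0.0008  0.0246] d_afterturn [-0.0007 -0.0008  0.0246] F [-1.43  4.05  2.61] w -0.0
wrist
box n 616 clamp xy mm [  0.9 -25.2  33.9]
pressure_pad 0.81 [249.5, 33.4] [ -0.6 -39.5  21.5]
side
box n 178 clamp xy mm [ 2.2 -4.2 35.3]
pressure_pad 0.52 [194.7, 259.7] [  2.8 -32.2  21.5]
trigger_grip 0.48 [218.8, 197.3] [   0.3 -173.3  130. ]
vee_seat 0.74 [190.0, 270.2] [ 1.2 -4.  12. ]
```

Request:
jog_arm([
  [0,0,-0.003,0,0,0,0],
  [0,0,-0.003,0,0,0,0],
  [0,0,-0.003,0,0,0,0],
  [0,0,-0.002,0,0,0,0],
])

```text
time: 14.75
tool_pos: [0.6242, -0.0181, 0.1288]
tcp_rot: [-1.563, -0.153, 0.147]
wrist_force: [-1.9, 10.2, 2.5]
width: -0.003
```

```bash
python3 st.py
```

```text
t 14.75 tcp [   0.7 -162.8  128.8] Fx,Fy clamp 0.05 10.35 Fz 2.46
t 14.75 pos [ 0.6242 -0.0181  0.1288] yaw 10.93 y-axis [ 0.004  0.003 -1.   ] turn [-0.002 -0.001  0.004] d_now [-0.0007 -0.0011  0.0348] d_afterturn [-0.0007 -0.0012  0.0348] F [-1.92 10.17  2.46] w -0.003
```

```bash
python3 -c "
from chk import *
look('side','pics/s6.png')
p=read_camera('scene');cv2.imwrite('pics/sc6.png',p['img'])
a=cv2.imread('pics/s6.png')[175:305,150:260]; b=p['img'][150:280,150:260]
cv2.imwrite('pics/x6.png',cv2.resize(np.hstack([a,b]),None,fx=3.5,fy=3.5,interpolation=cv2.INTER_CUBIC))"; python3 st.py
```

```text
side
box n 201 clamp xy mm [ 1.  -5.4 35.2]
pressure_pad 0.41 [197.7, 259.5] [ -4.  -36.3  21.5]
trigger_grip 0.42 [220.8, 193.3] [   2.2 -187.1  130. ]
vee_seat 0.62 [189.7, 271.3] [ 0.1 -0.9 12. ]
t 15.05 tcp [   0.7 -162.6  128.8] Fx,Fy clamp -0.44 5.81 Fz 2.07
t 15.05 pos [ 0.6242 -0.018   0.1288] yaw 10.95 y-axis [ 0.003  0.003 -1.   ] turn [-0.002 -0.001  0.004] d_now [-0.0008 -0.0011  0.0347] d_afterturn [-0.0007 -0.0012  0.0347] F [-1.54  5.62  2.07] w 0.002
```

View pics/x6.png

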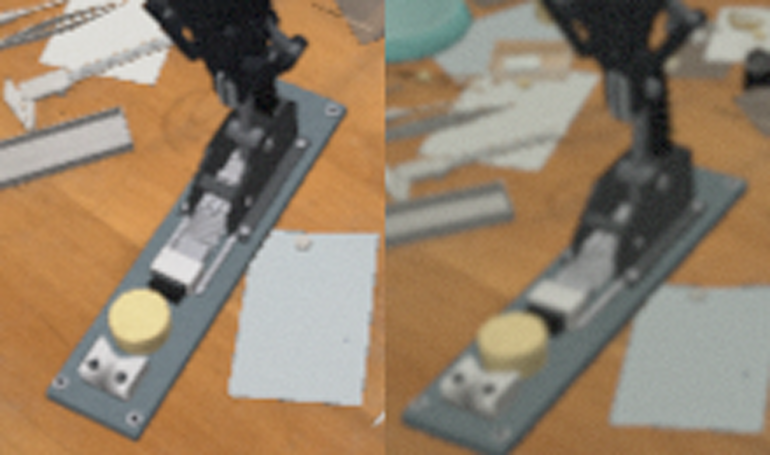

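Request:
jog_arm([
  [0,0,0.008,0,0,0,0],
  [0,0,0.008,0,0,0,0],
  [0,0,0.008,0,0,0,0],
  [0,0,0,0,0,0,0],
])

```text
time: 15.55
tool_pos: [0.6192, 0.005, 0.1278]
tcp_rot: [-1.567, -0.153, 0.148]
wrist_force: [-0.4, 0.4, 0.4]
width: 0.005
```

```bash
python3 st.py;python3 -c "
from chk import *
look(); look('side')"
```

```text
t 15.55 tcp [   0.2 -139.   127.8] Fx,Fy clamp -0.35 0.44 Fz 0.39
t 15.55 pos [0.6192 0.005  0.1278] yaw 10.98 y-axis [ 0.003 -0.001 -1.   ] turn [ 0.001 -0.     0.003] d_now [-0.0002 -0.0022  0.0111] d_afterturn [-0.0002 -0.0022  0.0111] F [-0.43  0.37  0.39] w 0.005
wrist
box n 2158 clamp xy mm [  0.2 -18.3  34.8]
pressure_pad 0.75 [251.5, 47.3] [ -0.  -34.8  21.5]
side
box n 195 clamp xy mm [ 1.5 -4.6 35.1]
pressure_pad 0.56 [191.5, 259.0] [ 11.6 -30.2  21.5]
trigger_grip 0.66 [217.0, 200.0] [ 1.000e-01 -1.636e+02  1.300e+02]
vee_seat 0.88 [189.8, 272.8] [-2.4  2.7 12. ]
```

Request:
jog_arm([
  [0,0,-0.004,0,0,0,0],
  [0,0,-0.004,0,0,0,0],
  [0,0,-0.003,0,0,0,0],
  [0,0,-0.003,0,0,0,0],
  [0,0,-0.002,0,0,0,0],
])

```text
time: 16.68
tool_pos: [0.6229, -0.0111, 0.1291]
tcp_rot: [-1.564, -0.152, 0.146]
wrist_force: [-1.7, 4.0, 1.8]
width: 0.001
```

```bash
python3 st.py
```

```text
t 16.675 tcp [   0.7 -155.6  129.1] Fx,Fy clamp -0.92 4.22 Fz 1.85
t 16.675 pos [ 0.6229 -0.0111  0.1291] yaw 10.87 y-axis [ 0.004  0.002 -1.   ] turn [-0.001 -0.002  0.004] d_now [-0.0008 -0.0008  0.0277] d_afterturn [-0.0007 -0.0009  0.0277] F [-1.71  3.96  1.85] w 0.001
```

Request:
jog_arm([
  [0,0,-0.003,0,0,0,0],
  [0,0,-0.002,0,0,0,0],
  [0,0,-0.002,0,0,0,0],
])

```text
time: 17.05
tool_pos: [0.6241, -0.0177, 0.1289]
tcp_rot: [-1.563, -0.152, 0.146]
wrist_force: [-0.5, 5.1, 0.7]
width: -0.003
```

```bash
python3 st.py; python3 -c "
from chk import *
look('side')"
```

```text
t 17.05 tcp [   0.7 -162.3  128.9] Fx,Fy clamp 0.51 5.11 Fz 0.72
t 17.05 pos [ 0.6241 -0.0177  0.1289] yaw 10.87 y-axis [ 0.003  0.003 -1.   ] turn [-0.003 -0.002  0.004] d_now [-0.0008 -0.001   0.0343] d_afterturn [-0.0007 -0.0011  0.0343] F [-0.47  5.11  0.72] w -0.003
side
box n 200 clamp xy mm [ 1.8 -4.5 35.1]
pressure_pad 0.52 [193.3, 257.5] [  9.7 -36.2  21.5]
trigger_grip 0.41 [220.8, 194.2] [   0.7 -184.5  130. ]
vee_seat 0.71 [191.8, 272.1] [-6.  -1.4 12. ]
```

Stroke 2 done; release and prepare stroke 3.

Request:
jog_arm([
  [0,0,0.008,0,0,0,0],
  [0,0,0.008,0,0,0,0],
  [0,0,0.008,0,0,0,0],
  [0,0,0,0,0,0,0],
])

```text
time: 17.8
tool_pos: [0.6195, 0.0057, 0.1286]
tcp_rot: [-1.567, -0.153, 0.147]
wrist_force: [0.3, -1.3, 0.5]
width: 0.002
```

```bash
python3 st.py;python3 -c "
from chk import *
look(f='pics/w7.png'); look('side','pics/s7.png')
a=cv2.imread('pics/w7.png')[0:200,150:350]; b=cv2.imread('pics/s7.png')[200:300,150:250]
cv2.imwrite('pics/x7.png',np.hstack([cv2.resize(a,(400,400)),cv2.resize(b,(400,400),interpolation=cv2.INTER_CUBIC)]))"
```

```text
t 17.8 tcp [   0.5 -138.5  128.6] Fx,Fy clamp 0.07 -1.32 Fz 0.49
t 17.8 pos [0.6195 0.0057 0.1286] yaw 10.93 y-axis [ 0.004 -0.001 -1.   ] turn [ 0.002 -0.001  0.004] d_now [-0.0006 -0.0015  0.0105] d_afterturn [-0.0006 -0.0014  0.0105] F [ 0.32 -1.28  0.49] w 0.002
wrist
box n 2198 clamp xy mm [  0.2 -17.8  34.8]
pressure_pad 0.88 [250.5, 40.6] [ -0.1 -30.1  21.5]
trigger_grip 0.35 [250.9, 43.7] [  0.4 -43.1 130. ]
side
box n 201 clamp xy mm [ 1.8 -5.5 35. ]
pressure_pad 0.5 [193.8, 260.1] [  4.3 -30.2  21.5]
trigger_grip 0.39 [218.3, 200.3] [  -3.4 -164.2  130. ]
vee_seat 0.85 [187.7, 273.1] [ 2.   5.9 12. ]
```

View pics/x7.png

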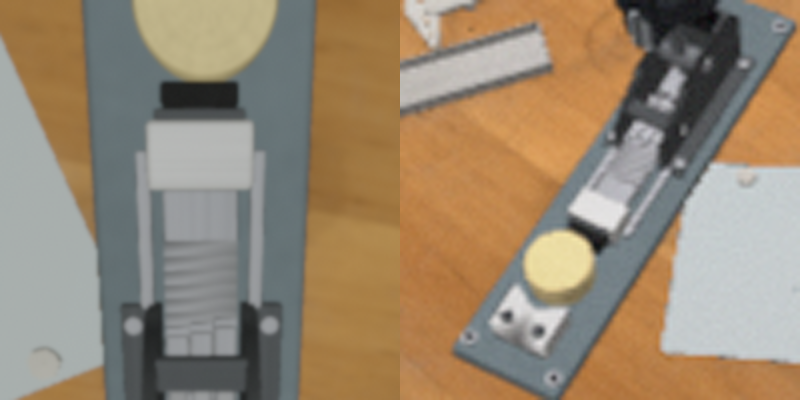

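Request:
jog_arm([
  [0,0,-0.004,0,0,0,0],
  [0,0,-0.004,0,0,0,0],
  [0,0,-0.003,0,0,0,0],
  [0,0,-0.003,0,0,0,0],
  [0,0,-0.001,0,0,0,0],
])

```text
time: 18.92
tool_pos: [0.6226, -0.009, 0.1294]
tcp_rot: [-1.563, -0.151, 0.145]
wrist_force: [-1.0, 4.8, 2.3]
width: -0.003
```

```bash
python3 st.py
```

```text
t 18.925 tcp [   0.8 -153.5  129.4] Fx,Fy clamp -0.07 4.92 Fz 2.33
t 18.925 pos [ 0.6226 -0.009   0.1294] yaw 10.81 y-axis [ 0.004  0.003 -1.   ] turn [-0.002 -0.003  0.004] d_now [-0.0009 -0.0005  0.0255] d_afterturn [-0.0008 -0.0006  0.0255] F [-1.01  4.81  2.33] w -0.003
```

Request:
jog_arm([
  [0,0,-0.002,0,0,0,0],
  [0,0,-0.002,0,0,0,0],
])

```text
time: 19.18
tool_pos: [0.6232, -0.0125, 0.1295]
tcp_rot: [-1.562, -0.151, 0.145]
wrist_force: [-1.1, 4.1, 2.3]
width: 0.003
```

```bash
python3 st.py
```

```text
t 19.175 tcp [   0.8 -157.   129.5] Fx,Fy clamp -0.34 4.2 Fz 2.26
t 19.175 pos [ 0.6232 -0.0125  0.1295] yaw 10.82 y-axis [ 0.004  0.004 -1.   ] turn [-0.003 -0.003  0.004] d_now [-0.0009 -0.0005  0.0291] d_afterturn [-0.0008 -0.0005  0.0291] F [-1.13  4.06  2.26] w 0.003
```

Request:
jog_arm([
  [0,0,-0.002,0,0,0,0],
])

```text
time: 19.3
tool_pos: [0.6236, -0.0145, 0.1295]
tcp_rot: [-1.562, -0.152, 0.145]
wrist_force: [-1.6, 4.0, 1.3]
width: -0.001
```

```bash
python3 st.py
```

```text
t 19.3 tcp [   0.8 -159.   129.5] Fx,Fy clamp -0.82 4.2 Fz 1.26
t 19.3 pos [ 0.6236 -0.0145  0.1295] yaw 10.83 y-axis [ 0.004  0.004 -1.   ] turn [-0.003 -0.003  0.004] d_now [-0.0009 -0.0004  0.0311] d_afterturn [-0.0008 -0.0005  0.0311] F [-1.61  3.97  1.26] w -0.001
```

Request:
jog_arm([
  [0,0,-0.002,0,0,0,0],
  [0,0,-0.0015,0,0,0,0],
])

```text
time: 19.55
tool_pos: [0.6243, -0.0178, 0.1292]
tcp_rot: [-1.561, -0.151, 0.145]
wrist_force: [-0.4, 4.7, 2.0]
width: -0.002
```

```bash
python3 st.py
```

```text
t 19.55 tcp [   0.8 -162.4  129.2] Fx,Fy clamp 0.52 4.73 Fz 1.96
t 19.55 pos [ 0.6243 -0.0178  0.1292] yaw 10.81 y-axis [ 0.004  0.005 -1.   ] turn [-0.004 -0.003  0.004] d_now [-0.0009 -0.0007  0.0345] d_afterturn [-0.0008 -0.0008  0.0345] F [-0.39  4.74  1.96] w -0.002
```

Request:
jog_arm([
  [0,0,0.008,0,0,0,0],
  [0,0,0.008,0,0,0,0],
  [0,0,0.008,0,0,0,0],
  [0,0,0,0,0,0,0],
])

```text
time: 20.05
tool_pos: [0.6192, 0.0055, 0.1282]
tcp_rot: [-1.565, -0.151, 0.146]
wrist_force: [-0.5, 1.1, -0.3]
width: -0.0
```

```bash
python3 st.py; python3 -c "
from chk import *
look(); look('side')"
```

```text
t 20.05 tcp [   0.2 -138.6  128.2] Fx,Fy clamp -0.24 1.14 Fz -0.28
t 20.05 pos [0.6192 0.0055 0.1282] yaw 10.85 y-axis [ 0.003  0.001 -1.   ] turn [-0.001 -0.003  0.003] d_now [-0.0003 -0.0018  0.0106] d_afterturn [-0.0003 -0.0018  0.0106] F [-0.45  1.07 -0.28] w -0.0
wrist
box n 1593 clamp xy mm [  0.7 -15.4  34.6]
pressure_pad 0.84 [248.4, 34.7] [ -1.7 -26.4  21.5]
side
box n 202 clamp xy mm [ 1.  -0.4 35.2]
pressure_pad 0.56 [189.3, 261.7] [ 12.4 -20.7  21.5]
trigger_grip 0.67 [219.3, 198.5] [  -2.8 -170.5  130. ]
vee_seat 0.65 [191.5, 270.5] [-2.8 -5.  12. ]
```

Request:
jog_arm([
  [0,0,-0.004,0,0,0,0],
  [0,0,-0.004,0,0,0,0],
  [0,0,-0.003,0,0,0,0],
  [0,0,-0.001,0,0,0,0],
])

```text
time: 21.05
tool_pos: [0.622, -0.0065, 0.1292]
tcp_rot: [-1.562, -0.15, 0.144]
wrist_force: [-1.0, 4.1, 2.3]
width: -0.002
```

```bash
python3 st.py
```

```text
t 21.05 tcp [   0.8 -150.9  129.2] Fx,Fy clamp -0.15 4.24 Fz 2.26
t 21.05 pos [ 0.622  -0.0065  0.1292] yaw 10.73 y-axis [ 0.004  0.004 -1.   ] turn [-0.003 -0.005  0.004] d_now [-0.0009 -0.0007  0.023 ] d_afterturn [-0.0008 -0.0008  0.023 ] F [-0.95  4.14  2.26] w -0.002
```

Request:
jog_arm([
  [0,0,-0.002,0,0,0,0],
  [0,0,-0.001,0,0,0,0],
])

```text
time: 21.3
tool_pos: [0.6225, -0.0089, 0.1294]
tcp_rot: [-1.561, -0.15, 0.144]
wrist_force: [-1.8, 4.2, 2.2]
width: 0.002
```

```bash
python3 st.py
```

```text
t 21.3 tcp [   0.8 -153.4  129.4] Fx,Fy clamp -0.94 4.47 Fz 2.21
t 21.3 pos [ 0.6225 -0.0089  0.1294] yaw 10.73 y-axis [ 0.003  0.005 -1.   ] turn [-0.005 -0.005  0.004] d_now [-0.0009 -0.0005  0.0254] d_afterturn [-0.0008 -0.0006  0.0254] F [-1.77  4.21  2.21] w 0.002
```

Request:
jog_arm([
  [0,0,-0.002,0,0,0,0],
  [0,0,-0.001,0,0,0,0],
])

```text
time: 21.55
tool_pos: [0.6231, -0.0117, 0.1295]
tcp_rot: [-1.56, -0.15, 0.144]
wrist_force: [-1.8, 3.8, 2.7]
width: 0.001
```

Request:
jog_arm([
  [0,0,-0.002,0,0,0,0],
  [0,0,0,0,0,0,0],
])

```text
time: 21.8
tool_pos: [0.6234, -0.0135, 0.1295]
tcp_rot: [-1.56, -0.15, 0.144]
wrist_force: [-1.1, 4.2, 1.5]
width: 0.006
```

```bash
python3 st.py
```

```text
t 21.8 tcp [   0.8 -158.   129.5] Fx,Fy clamp -0.3 4.35 Fz 1.48
t 21.8 pos [ 0.6234 -0.0135  0.1295] yaw 10.73 y-axis [ 0.003  0.006 -1.   ] turn [-0.006 -0.005  0.004] d_now [-0.0009 -0.0003  0.0301] d_afterturn [-0.0008 -0.0005  0.0301] F [-1.12  4.22  1.48] w 0.006
```

Request:
jog_arm([
  [0,0,-0.002,0,0,0,0],
  [0,0,0,0,0,0,0],
])

```text
time: 22.05
tool_pos: [0.6237, -0.0146, 0.1295]
tcp_rot: [-1.558, -0.15, 0.144]
wrist_force: [-1.0, 5.1, 2.5]
width: -0.0
```

Request:
jog_arm([
  [0,0,-0.002,0,0,0,0],
  [0,0,0,0,0,0,0],
])

```text
time: 22.3
tool_pos: [0.6238, -0.0153, 0.1295]
tcp_rot: [-1.555, -0.149, 0.144]
wrist_force: [-2.1, 5.8, 2.5]
width: 0.0
```

```bash
python3 st.py; python3 -c "
from chk import *
look('side')"
```

```text
t 22.3 tcp [   0.8 -159.9  129.5] Fx,Fy clamp -0.98 6.12 Fz 2.54
t 22.3 pos [ 0.6238 -0.0153  0.1295] yaw 10.7 y-axis [ 0.002  0.011 -1.   ] turn [-0.01  -0.005  0.004] d_now [-0.001  -0.0002  0.0319] d_afterturn [-0.0008 -0.0005  0.0319] F [-2.13  5.82  2.54] w 0.0
side
box n 189 clamp xy mm [ 1.5  2.4 35.3]
pressure_pad 0.58 [192.9, 263.2] [  1.5 -21.2  21.5]
trigger_grip 0.45 [220.0, 191.9] [   6.5 -190.2  130. ]
vee_seat 0.81 [189.1, 274.5] [-3.5  7.7 12. ]
```

Request:
jog_arm([
  [0,0,-0.003,0,0,0,0],
  [0,0,0,0,0,0,0],
])

```text
time: 22.8
tool_pos: [0.624, -0.0163, 0.1294]
tcp_rot: [-1.552, -0.148, 0.144]
wrist_force: [-1.5, 5.4, 2.4]
width: 0.001
```

Request:
jog_arm([
  [0,0,-0.003,0,0,0,0],
  [0,0,0,0,0,0,0],
])

```text
time: 23.05
tool_pos: [0.6241, -0.0166, 0.1294]
tcp_rot: [-1.547, -0.147, 0.144]
wrist_force: [-1.2, 6.7, 3.6]
width: 0.001
```

```bash
python3 st.py
```

```text
t 23.05 tcp [   0.8 -161.2  129.4] Fx,Fy clamp 0.07 6.83 Fz 3.61
t 23.05 pos [ 0.6241 -0.0166  0.1294] yaw 10.64 y-axis [-0.     0.019 -1.   ] turn [-0.019 -0.006  0.004] d_now [-0.001   0.0001  0.0333] d_afterturn [-0.0008 -0.0006  0.0333] F [-1.23  6.71  3.61] w 0.001
```

Request:
jog_arm([
  [0,0,-0.003,-0.019,0,0,0],
])

```text
time: 23.18
tool_pos: [0.6243, -0.0178, 0.1292]
tcp_rot: [-1.563, -0.147, 0.143]
wrist_force: [-1.5, 11.3, 1.3]
width: 0.003
```

```bash
python3 st.py
```

```text
t 23.175 tcp [   0.8 -162.5  129.2] Fx,Fy clamp 0.7 11.34 Fz 1.27
t 23.175 pos [ 0.6243 -0.0178  0.1292] yaw 10.58 y-axis [ 0.003  0.003 -1.   ] turn [-0.003 -0.007  0.003] d_now [-0.001  -0.0007  0.0345] d_afterturn [-0.0008 -0.0008  0.0345] F [-1.47 11.26  1.27] w 0.003
```

Request:
jog_arm([
  [0,0,-0.004,0,0,0,0],
])

```text
time: 23.3
tool_pos: [0.6244, -0.0186, 0.1292]
tcp_rot: [-1.557, -0.146, 0.143]
wrist_force: [-2.8, 18.2, 5.3]
width: -0.001
```

```bash
python3 st.py
```

```text
t 23.3 tcp [   0.8 -163.2  129.2] Fx,Fy clamp 0.72 18.42 Fz 5.31
t 23.3 pos [ 0.6244 -0.0186  0.1292] yaw 10.54 y-axis [ 0.001  0.009 -1.   ] turn [-0.008 -0.008  0.003] d_now [-0.0011 -0.0005  0.0353] d_afterturn [-0.0008 -0.0008  0.0353] F [-2.81 18.22  5.31] w -0.001
```

Request:
jog_arm([
  [0,0,0.008,0,0,0,0],
  [0,0,0.008,-0.006,0,0,0],
  [0,0,0.008,0,0,0,0],
  [0,0,0,0,0,0,0],
])

```text
time: 23.8
tool_pos: [0.6196, 0.0046, 0.1282]
tcp_rot: [-1.566, -0.147, 0.144]
wrist_force: [-0.6, 1.8, 1.6]
width: -0.001
```

```bash
python3 st.py; python3 -c "
from chk import *
look(); look('side')"
```

```text
t 23.8 tcp [   0.5 -139.5  128.2] Fx,Fy clamp -0.24 1.88 Fz 1.6
t 23.8 pos [0.6196 0.0046 0.1282] yaw 10.59 y-axis [ 0.002 -0.    -1.   ] turn [ 0.001 -0.007  0.002] d_now [-0.0006 -0.0018  0.0116] d_afterturn [-0.0005 -0.0018  0.0116] F [-0.59  1.8   1.6 ] w -0.001
wrist
box n 1184 clamp xy mm [  0.6 -14.9  34.2]
side
box n 207 clamp xy mm [ 2.2  2.8 35. ]
pressure_pad 0.48 [195.0, 263.0] [ -3.1 -24.2  21.5]
trigger_grip 0.46 [218.2, 201.5] [  -5.2 -160.7  130. ]
vee_seat 0.88 [190.0, 274.6] [-5.7  6.9 12. ]
```

Request:
jog_arm([
  [0,0,0.003,0,0,0,0],
  [0,0,0,0,0,0,0],
  [0,0,-0.004,0,0,0,0],
  [0,0,-0.004,0,0,0,0],
  [0,0,-0.002,0,0,0,0],
])

```text
time: 24.92
tool_pos: [0.6217, -0.0028, 0.1291]
tcp_rot: [-1.566, -0.147, 0.141]
wrist_force: [-2.0, 5.3, 1.8]
width: 0.0
```

```bash
python3 st.py
```

```text
t 24.925 tcp [   1.2 -147.2  129.1] Fx,Fy clamp -0.95 5.55 Fz 1.85
t 24.925 pos [ 0.6217 -0.0028  0.1291] yaw 10.52 y-axis [ 0.003  0.001 -1.   ] turn [-0.    -0.008  0.003] d_now [-0.0013 -0.0009  0.0193] d_afterturn [-0.0012 -0.0009  0.0193] F [-1.99  5.26  1.85] w 0.0
```

Request:
jog_arm([
  [0,0,-0.002,0,0,0,0],
])

```text
time: 25.05
tool_pos: [0.6219, -0.0036, 0.1292]
tcp_rot: [-1.563, -0.146, 0.141]
wrist_force: [-1.4, 8.0, 2.3]
width: 0.001
```

```bash
python3 st.py
```

```text
t 25.05 tcp [   1.2 -148.1  129.2] Fx,Fy clamp 0.16 8.08 Fz 2.35
t 25.05 pos [ 0.6219 -0.0036  0.1292] yaw 10.48 y-axis [ 0.003  0.003 -1.   ] turn [-0.003 -0.009  0.003] d_now [-0.0013 -0.0008  0.0201] d_afterturn [-0.0012 -0.0008  0.0201] F [-1.38  7.96  2.35] w 0.001
```

Request:
jog_arm([
  [0,0,-0.002,-0.003,0,0,0],
])

```text
time: 25.18
tool_pos: [0.6219, -0.0039, 0.1293]
tcp_rot: [-1.563, -0.145, 0.141]
wrist_force: [-1.7, 7.5, 2.0]
width: -0.001
```

Request:
jog_arm([
  [0,0,-0.002,-0.003,0,0,0],
])

```text
time: 25.3
tool_pos: [0.622, -0.0039, 0.1293]
tcp_rot: [-1.562, -0.145, 0.14]
wrist_force: [-1.5, 7.6, 1.4]
width: -0.0
```

```bash
python3 st.py
```

```text
t 25.3 tcp [   1.2 -148.4  129.3] Fx,Fy clamp 0.01 7.77 Fz 1.36
t 25.3 pos [ 0.622  -0.0039  0.1293] yaw 10.41 y-axis [ 0.002  0.004 -1.   ] turn [-0.004 -0.01   0.003] d_now [-0.0014 -0.0006  0.0204] d_afterturn [-0.0012 -0.0007  0.0204] F [-1.47  7.63  1.36] w -0.0
```

Request:
jog_arm([
  [0,0,-0.0028,-0.004,0,0,0],
])

```text
time: 25.42
tool_pos: [0.6221, -0.0045, 0.1293]
tcp_rot: [-1.562, -0.144, 0.14]
wrist_force: [-1.7, 9.3, 2.7]
width: -0.003
```

Request:
jog_arm([
  [0,0,-0.0028,-0.004,0,0,0],
])

```text
time: 25.55
tool_pos: [0.6222, -0.005, 0.1294]
tcp_rot: [-1.563, -0.144, 0.14]
wrist_force: [-2.2, 8.8, 2.2]
width: -0.005
```

Request:
jog_arm([
  [0,0,-0.0028,-0.004,0,0,0],
  [0,0,-0.0028,-0.004,0,0,0],
])

```text
time: 25.8
tool_pos: [0.6223, -0.0055, 0.1295]
tcp_rot: [-1.562, -0.142, 0.14]
wrist_force: [-1.5, 10.9, 2.1]
width: 0.001
```

```bash
python3 st.py
```

```text
t 25.8 tcp [   1.2 -150.   129.5] Fx,Fy clamp 0.61 10.95 Fz 2.08
t 25.8 pos [ 0.6223 -0.0055  0.1295] yaw 10.29 y-axis [ 0.001  0.004 -1.   ] turn [-0.004 -0.012  0.002] d_now [-0.0015 -0.0004  0.022 ] d_afterturn [-0.0012 -0.0005  0.022 ] F [-1.49 10.86  2.08] w 0.001
```

Request:
jog_arm([
  [0,0,-0.0032,-0.004,0,0,0],
])

```text
time: 25.92
tool_pos: [0.6224, -0.006, 0.1295]
tcp_rot: [-1.561, -0.142, 0.139]
wrist_force: [-3.0, 10.8, 2.2]
width: -0.001
```

Request:
jog_arm([
  [0,0,-0.0032,-0.004,0,0,0],
])

```text
time: 26.05
tool_pos: [0.6224, -0.0063, 0.1295]
tcp_rot: [-1.561, -0.141, 0.139]
wrist_force: [-2.7, 11.5, 2.5]
width: 0.004
```

Request:
jog_arm([
  [0,0,-0.0032,-0.004,0,0,0],
])

```text
time: 26.18
tool_pos: [0.6225, -0.0065, 0.1296]
tcp_rot: [-1.56, -0.14, 0.139]
wrist_force: [-1.8, 10.3, 2.5]
width: -0.007
```

Request:
jog_arm([
  [0,0,-0.0037,-0.005,0,0,0],
])

```text
time: 26.3
tool_pos: [0.6226, -0.0071, 0.1296]
tcp_rot: [-1.56, -0.14, 0.139]
wrist_force: [-1.9, 11.9, 3.1]
width: -0.005
```

Request:
jog_arm([
  [0,0,-0.0037,-0.005,0,0,0],
])

```text
time: 26.42
tool_pos: [0.6228, -0.0076, 0.1297]
tcp_rot: [-1.559, -0.139, 0.139]
wrist_force: [-2.1, 12.7, 2.5]
width: 0.001
```

Request:
jog_arm([
  [0,0,-0.0037,-0.005,0,0,0],
])

```text
time: 26.55
tool_pos: [0.6228, -0.0079, 0.1297]
tcp_rot: [-1.559, -0.138, 0.139]
wrist_force: [-2.0, 13.4, 2.7]
width: -0.004
```

```bash
python3 st.py
```

```text
t 26.55 tcp [   1.3 -152.4  129.7] Fx,Fy clamp 0.62 13.55 Fz 2.73
t 26.55 pos [ 0.6228 -0.0079  0.1297] yaw 10.12 y-axis [-0.001  0.008 -1.   ] turn [-0.008 -0.015  0.   ] d_now [-0.0016 -0.0001  0.0245] d_afterturn [-0.0013 -0.0003  0.0245] F [-1.98 13.41  2.73] w -0.004
```

Request:
jog_arm([
  [0,0,-0.0038,-0.006,0,0,0],
])

```text
time: 26.68
tool_pos: [0.6229, -0.0082, 0.1297]
tcp_rot: [-1.559, -0.137, 0.139]
wrist_force: [-1.6, 12.9, 3.6]
width: 0.002
```

Request:
jog_arm([
  [0,0,-0.0038,-0.006,0,0,0],
])

```text
time: 26.8
tool_pos: [0.6229, -0.0085, 0.1298]
tcp_rot: [-1.559, -0.137, 0.138]
wrist_force: [-3.2, 12.6, 2.6]
width: -0.001
```

Request:
jog_arm([
  [0,0,-0.0041,-0.006,0,0,0],
])

```text
time: 26.92
tool_pos: [0.623, -0.0089, 0.1298]
tcp_rot: [-1.559, -0.136, 0.138]
wrist_force: [-2.0, 13.3, 2.6]
width: 0.0
```

Request:
jog_arm([
  [0,0,-0.0041,-0.006,0,0,0],
])

```text
time: 27.05
tool_pos: [0.623, -0.0092, 0.1298]
tcp_rot: [-1.559, -0.135, 0.138]
wrist_force: [-2.6, 14.7, 4.0]
width: 0.001
```

```bash
python3 st.py
```

```text
t 27.05 tcp [   1.2 -153.7  129.8] Fx,Fy clamp 0.3 14.92 Fz 4.01
t 27.05 pos [ 0.623  -0.0092  0.1298] yaw 9.98 y-axis [-0.003  0.007 -1.   ] turn [-0.008 -0.018 -0.001] d_now [-0.0017 -0.      0.0258] d_afterturn [-0.0013 -0.0002  0.0258] F [-2.55 14.7   4.01] w 0.001
```

Request:
jog_arm([
  [0,0,0.006,0,0,0,0],
  [0,0,0.008,0,0.01,0,0],
  [0,0,0.006,0,0.008,0,0],
  [0,0,0,0,0,0,0],
])

```text
time: 27.55
tool_pos: [0.619, 0.0119, 0.1291]
tcp_rot: [-1.559, -0.12, 0.125]
wrist_force: [-0.0, -0.2, 0.9]
width: 0.003
```

```bash
python3 st.py;  python3 -c "
from chk import *
look('side')"
```

```text
t 27.55 tcp [   1.3 -132.3  129.1] Fx,Fy clamp -0.03 -0.17 Fz 0.95
t 27.55 pos [0.619  0.0119 0.1291] yaw 8.92 y-axis [-0.004  0.008 -1.   ] turn [-0.008 -0.036 -0.002] d_now [-0.0014 -0.0009  0.0043] d_afterturn [-0.0013 -0.0009  0.0043] F [-0.   -0.17  0.95] w 0.003
side
box n 179 clamp xy mm [ 1.3  2.9 35. ]
pressure_pad 0.35 [193.5, 263.9] [ -1.  -20.2  21.5]
trigger_grip 0.63 [217.5, 201.3] [  -3.2 -160.5  130. ]
vee_seat 0.85 [188.8, 272.3] [ 0.7  2.6 12. ]
```

Request:
jog_arm([
  [0,0,-0.005,-0.008,-0.018,0,0],
  [0,0,-0.004,0,-0.018,0,0],
  [0,0,-0.002,0,0,0,0],
  [0,0,-0.002,0,0,0,0],
])

```text
time: 28.3
tool_pos: [0.6216, -0.0017, 0.1297]
tcp_rot: [-1.564, -0.15, 0.153]
wrist_force: [-1.2, 1.7, 1.8]
width: 0.003
```

```bash
python3 st.py
```

```text
t 28.3 tcp [   1.3 -146.1  129.7] Fx,Fy clamp -0.84 1.88 Fz 1.85
t 28.3 pos [ 0.6216 -0.0017  0.1297] yaw 11.05 y-axis [-0.002  0.001 -1.   ] turn [-0.001  0.001 -0.002] d_now [-0.0013 -0.0003  0.0182] d_afterturn [-0.0013 -0.0003  0.0182] F [-1.18  1.68  1.85] w 0.003
```

Request:
jog_arm([
  [0,0,-0.002,0,0,0,0],
])

```text
time: 28.42
tool_pos: [0.6219, -0.003, 0.1298]
tcp_rot: [-1.563, -0.149, 0.153]
wrist_force: [-1.0, 5.8, 3.1]
width: -0.004
```

Request:
jog_arm([
  [0,0,-0.002,0,0,0,0],
])

```text
time: 28.55
tool_pos: [0.622, -0.0036, 0.1299]
tcp_rot: [-1.56, -0.148, 0.153]
wrist_force: [-1.7, 8.5, 3.0]
width: -0.003
```

```bash
python3 st.py
```

```text
t 28.55 tcp [   1.3 -148.1  129.9] Fx,Fy clamp -0.08 8.63 Fz 3.03
t 28.55 pos [ 0.622  -0.0036  0.1299] yaw 10.99 y-axis [-0.003  0.005 -1.   ] turn [-0.006 -0.    -0.002] d_now [-0.0013  0.      0.0201] d_afterturn [-0.0013 -0.0001  0.0201] F [-1.72  8.45  3.03] w -0.003
```

Request:
jog_arm([
  [0,0,0.003,-0.005,0,0,0],
  [0,0,0,0,0,0,0],
  [0,0,-0.001,0,0,0,0],
  [0,0,-0.001,0,0,0,0],
])

```text
time: 29.05
tool_pos: [0.6217, -0.0025, 0.1298]
tcp_rot: [-1.565, -0.149, 0.153]
wrist_force: [-0.8, 4.0, 1.8]
width: 0.0
```

```bash
python3 st.py|head -1
```

```text
t 29.05 tcp [   1.2 -146.9  129.8] Fx,Fy clamp 0.01 4.08 Fz 1.82
```

Request:
jog_arm([
  [0,0,-0.0015,-0.002,0,0,0],
  [0,0,-0.0015,-0.002,0,0,0],
])

```text
time: 29.3
tool_pos: [0.6219, -0.0035, 0.1299]
tcp_rot: [-1.565, -0.148, 0.152]
wrist_force: [-1.6, 7.6, 2.5]
width: -0.001
```

```bash
python3 st.py|head -1
```

```text
t 29.3 tcp [   1.2 -148.   129.9] Fx,Fy clamp -0.13 7.75 Fz 2.52
```

Request:
jog_arm([
  [0,0,-0.0015,-0.002,0,0,0],
  [0,0,-0.0015,-0.002,0,0,0],
])

```text
time: 29.55
tool_pos: [0.622, -0.0036, 0.1299]
tcp_rot: [-1.564, -0.147, 0.152]
wrist_force: [-1.5, 7.9, 2.6]
width: -0.001
```

```bash
python3 st.py|head -1
```

```text
t 29.55 tcp [   1.2 -148.   129.9] Fx,Fy clamp 0.05 8.01 Fz 2.61
```

Request:
jog_arm([
  [0,0,-0.0022,-0.003,0,0,0],
  [0,0,-0.0022,-0.003,0,0,0],
])

```text
time: 29.8
tool_pos: [0.6221, -0.0043, 0.13]
tcp_rot: [-1.564, -0.146, 0.151]
wrist_force: [-1.5, 8.4, 2.3]
width: 0.001
```

```bash
python3 st.py|head -1
```

```text
t 29.8 tcp [   1.3 -148.7  130. ] Fx,Fy clamp 0.17 8.56 Fz 2.28
```

Request:
jog_arm([
  [0,0,-0.0022,-0.003,0,0,0],
  [0,0,-0.0022,-0.003,0,0,0],
])

```text
time: 30.05
tool_pos: [0.6222, -0.0046, 0.13]
tcp_rot: [-1.563, -0.145, 0.151]
wrist_force: [-2.7, 8.7, 2.6]
width: 0.004
```

```bash
python3 st.py
```

```text
t 30.05 tcp [   1.2 -149.1  130. ] Fx,Fy clamp -1.0 9.08 Fz 2.57
t 30.05 pos [ 0.6222 -0.0046  0.13  ] yaw 10.79 y-axis [-0.004  0.003 -1.   ] turn [-0.003 -0.004 -0.003] d_now [-0.0013  0.0001  0.0211] d_afterturn [-0.0013  0.      0.0211] F [-2.71  8.72  2.57] w 0.004
```

Request:
jog_arm([
  [0,0,-0.003,-0.004,0,0,0],
  [0,0,-0.003,-0.004,0,0,0],
  [0,0,-0.0032,-0.004,0,0,0],
  [0,0,-0.0032,-0.004,0,0,0],
])

```text
time: 30.55
tool_pos: [0.6226, -0.0069, 0.1303]
tcp_rot: [-1.562, -0.142, 0.15]
wrist_force: [-1.5, 11.6, 3.0]
width: -0.001
```

```bash
python3 st.py
```

```text
t 30.55 tcp [   1.3 -151.4  130.3] Fx,Fy clamp 0.71 11.72 Fz 2.97
t 30.55 pos [ 0.6226 -0.0069  0.1303] yaw 10.66 y-axis [-0.005  0.004 -1.   ] turn [-0.005 -0.006 -0.005] d_now [-0.0014  0.0004  0.0235] d_afterturn [-0.0013  0.0003  0.0235] F [-1.54 11.64  2.97] w -0.001
```

Request:
jog_arm([
  [0,0,-0.0035,-0.005,0,0,0],
  [0,0,-0.0035,-0.005,0,0,0],
])

```text
time: 30.8
tool_pos: [0.6228, -0.0078, 0.1304]
tcp_rot: [-1.562, -0.141, 0.149]
wrist_force: [-2.5, 12.9, 3.0]
width: 0.004
```

```bash
python3 st.py
```

```text
t 30.8 tcp [   1.3 -152.4  130.4] Fx,Fy clamp -0.04 13.11 Fz 3.03
t 30.8 pos [ 0.6228 -0.0078  0.1304] yaw 10.59 y-axis [-0.006  0.004 -1.   ] turn [-0.005 -0.007 -0.005] d_now [-0.0015  0.0005  0.0244] d_afterturn [-0.0013  0.0004  0.0244] F [-2.54 12.86  3.03] w 0.004
```

Request:
jog_arm([
  [0,0,-0.0038,-0.006,0,0,0],
  [0,0,-0.0038,-0.006,0,0,0],
])

```text
time: 31.05
tool_pos: [0.623, -0.0088, 0.1304]
tcp_rot: [-1.563, -0.139, 0.149]
wrist_force: [-2.8, 13.0, 3.0]
width: 0.001
```

Request:
jog_arm([
  [0,0,-0.0038,-0.006,0,0,0],
])

```text
time: 31.18
tool_pos: [0.6231, -0.0091, 0.1304]
tcp_rot: [-1.563, -0.138, 0.149]
wrist_force: [-2.7, 13.5, 2.8]
width: -0.003
```

```bash
python3 st.py
```

```text
t 31.175 tcp [   1.3 -153.6  130.4] Fx,Fy clamp -0.04 13.8 Fz 2.83
t 31.175 pos [ 0.6231 -0.0091  0.1304] yaw 10.48 y-axis [-0.007  0.003 -1.   ] turn [-0.004 -0.009 -0.006] d_now [-0.0016  0.0005  0.0257] d_afterturn [-0.0013  0.0004  0.0257] F [-2.67 13.54  2.83] w -0.003
```

Request:
jog_arm([
  [0,0,-0.004,-0.006,0,0,0],
])

```text
time: 31.3
tool_pos: [0.6232, -0.0095, 0.1305]
tcp_rot: [-1.563, -0.138, 0.148]
wrist_force: [-2.9, 13.6, 3.5]
width: -0.0
```

Request:
jog_arm([
  [0,0,-0.004,-0.006,0,0,0],
])

```text
time: 31.42
tool_pos: [0.6232, -0.0097, 0.1305]
tcp_rot: [-1.563, -0.137, 0.148]
wrist_force: [-1.7, 14.7, 3.3]
width: -0.0
```

Request:
jog_arm([
  [0,0,-0.004,-0.006,0,0,0],
])

```text
time: 31.55
tool_pos: [0.6233, -0.01, 0.1305]
tcp_rot: [-1.562, -0.136, 0.148]
wrist_force: [-2.6, 15.8, 3.2]
width: -0.001
```

```bash
python3 st.py
```

```text
t 31.55 tcp [   1.3 -154.6  130.5] Fx,Fy clamp 0.42 15.96 Fz 3.18
t 31.55 pos [ 0.6233 -0.01    0.1305] yaw 10.37 y-axis [-0.008  0.003 -1.   ] turn [-0.004 -0.011 -0.007] d_now [-0.0016  0.0006  0.0266] d_afterturn [-0.0013  0.0005  0.0266] F [-2.63 15.75  3.18] w -0.001
```

Request:
jog_arm([
  [0,0,0.006,0,0,0,0],
  [0,0,0.008,0,-0.01,0,0],
  [0,0,0.004,0,0,0,0],
  [0,0,0,0,0,0,0],
])

```text
time: 32.05
tool_pos: [0.6197, 0.0079, 0.1298]
tcp_rot: [-1.563, -0.145, 0.158]
wrist_force: [-0.1, -0.7, 0.3]
width: 0.002
```

```bash
python3 st.py
```

```text
t 32.05 tcp [   1.2 -136.3  129.8] Fx,Fy clamp -0.18 -0.68 Fz 0.27
t 32.05 pos [0.6197 0.0079 0.1298] yaw 11.04 y-axis [-0.009  0.001 -1.   ] turn [-0.003  0.001 -0.008] d_now [-0.0012 -0.0001  0.0083] d_afterturn [-0.0012 -0.0002  0.0083] F [-0.05 -0.7   0.27] w 0.002
```

Request:
jog_arm([
  [0,0,-0.004,0,0,0,0],
  [0,0,-0.003,0,0,0,0],
  [0,0,-0.002,0,0,0,0],
  [0,0,-0.0015,0,0,0,0],
])

```text
time: 32.55
tool_pos: [0.6222, -0.0034, 0.1306]
tcp_rot: [-1.563, -0.144, 0.156]
wrist_force: [-0.7, 1.0, 2.3]
width: -0.0
```

```bash
python3 st.py
```

```text
t 32.55 tcp [   1.5 -147.9  130.6] Fx,Fy clamp -0.47 1.09 Fz 2.26
t 32.55 pos [ 0.6222 -0.0034  0.1306] yaw 10.96 y-axis [-0.008  0.002 -1.   ] turn [-0.003 -0.001 -0.007] d_now [-0.0016  0.0007  0.02  ] d_afterturn [-0.0015  0.0006  0.02  ] F [-0.67  0.98  2.26] w -0.0
```

Request:
jog_arm([
  [0,0,-0.0015,0,0,0,0],
])

```text
time: 32.67
tool_pos: [0.6226, -0.005, 0.1307]
tcp_rot: [-1.563, -0.144, 0.156]
wrist_force: [-0.7, 2.8, 1.0]
width: 0.002
```

Request:
jog_arm([
  [0,0,-0.0015,-0.002,0,0,0],
])

```text
time: 32.8
tool_pos: [0.6228, -0.0061, 0.1308]
tcp_rot: [-1.564, -0.144, 0.155]
wrist_force: [-1.1, 6.6, 2.6]
width: 0.001
```

Request:
jog_arm([
  [0,0,-0.0015,-0.002,0,0,0],
])

```text
time: 32.92
tool_pos: [0.6229, -0.0065, 0.1308]
tcp_rot: [-1.564, -0.144, 0.155]
wrist_force: [-2.7, 5.6, 2.2]
width: 0.0
```

Request:
jog_arm([
  [0,0,-0.0015,-0.002,0,0,0],
])

```text
time: 33.05
tool_pos: [0.6229, -0.0066, 0.1308]
tcp_rot: [-1.563, -0.143, 0.155]
wrist_force: [-1.4, 8.1, 3.0]
width: 0.001
```

```bash
python3 st.py
```

```text
t 33.05 tcp [   1.6 -151.1  130.8] Fx,Fy clamp 0.14 8.24 Fz 2.99
t 33.05 pos [ 0.6229 -0.0066  0.1308] yaw 10.9 y-axis [-0.008  0.001 -1.   ] turn [-0.003 -0.002 -0.007] d_now [-0.0016  0.0009  0.0232] d_afterturn [-0.0016  0.0008  0.0232] F [-1.43  8.11  2.99] w 0.001
```

Request:
jog_arm([
  [0,0,-0.002,-0.003,0,0,0],
  [0,0,-0.002,-0.003,0,0,0],
])

```text
time: 33.3
tool_pos: [0.623, -0.0069, 0.1308]
tcp_rot: [-1.564, -0.143, 0.155]
wrist_force: [-1.2, 8.1, 3.2]
width: 0.0
```

Request:
jog_arm([
  [0,0,-0.0024,-0.003,0,0,0],
  [0,0,-0.0024,-0.003,0,0,0],
])

```text
time: 33.55
tool_pos: [0.6231, -0.0073, 0.1309]
tcp_rot: [-1.563, -0.142, 0.155]
wrist_force: [-2.9, 8.9, 3.5]
width: 0.0
```

Request:
jog_arm([
  [0,0,-0.0028,-0.004,0,0,0],
  [0,0,-0.0028,-0.004,0,0,0],
])

```text
time: 33.8
tool_pos: [0.6231, -0.0077, 0.1309]
tcp_rot: [-1.563, -0.141, 0.156]
wrist_force: [-1.4, 10.1, 4.2]
width: 0.0
```

```bash
python3 st.py
```

```text
t 33.8 tcp [   1.6 -152.3  130.9] Fx,Fy clamp 0.57 10.18 Fz 4.18
t 33.8 pos [ 0.6231 -0.0077  0.1309] yaw 10.83 y-axis [-0.009  0.002 -1.   ] turn [-0.004 -0.003 -0.009] d_now [-0.0017  0.001   0.0243] d_afterturn [-0.0016  0.0009  0.0243] F [-1.38 10.1   4.18] w 0.0
```

Request:
jog_arm([
  [0,0,-0.0028,-0.004,0,0,0],
  [0,0,-0.0028,-0.004,0,0,0],
])

```text
time: 34.05
tool_pos: [0.6231, -0.0077, 0.1309]
tcp_rot: [-1.562, -0.14, 0.156]
wrist_force: [-2.5, 10.2, 3.0]
width: -0.001
```

```bash
python3 st.py|head -1
```

```text
t 34.05 tcp [   1.6 -152.3  130.9] Fx,Fy clamp -0.46 10.52 Fz 2.99
```

Request:
jog_arm([
  [0,0,-0.0032,-0.004,0,0,0],
  [0,0,-0.0032,-0.004,0,0,0],
])

```text
time: 34.3
tool_pos: [0.6232, -0.008, 0.1309]
tcp_rot: [-1.561, -0.139, 0.156]
wrist_force: [-3.0, 11.1, 2.1]
width: -0.002
```

```bash
python3 st.py|head -1
```

```text
t 34.3 tcp [   1.6 -152.6  130.9] Fx,Fy clamp -0.83 11.48 Fz 2.05
```

Request:
jog_arm([
  [0,0,-0.0035,-0.005,0,0,0],
  [0,0,-0.0035,-0.005,0,0,0],
])

```text
time: 34.55
tool_pos: [0.6233, -0.0083, 0.1309]
tcp_rot: [-1.56, -0.138, 0.156]
wrist_force: [-2.2, 13.2, 3.1]
width: -0.0
```

```bash
python3 st.py
```

```text
t 34.55 tcp [   1.6 -152.9  130.9] Fx,Fy clamp 0.39 13.4 Fz 3.09
t 34.55 pos [ 0.6233 -0.0083  0.1309] yaw 10.75 y-axis [-0.012  0.005 -1.   ] turn [-0.007 -0.004 -0.011] d_now [-0.0017  0.0011  0.0249] d_afterturn [-0.0016  0.0009  0.0249] F [-2.17 13.23  3.09] w -0.0
```

Request:
jog_arm([
  [0,0,0.006,0,0,0,0],
  [0,0,0.008,0,0,0,0],
  [0,0,0.01,0,0,0,0],
  [0,-0.03,0.01,0,0,0,0],
  [0,-0.05,0,0,0,0,0],
  [0,-0.04,0,0,0,0,0],
  [0,0,0,0,0,0,0],
  [0,0,0,0,0,0,0],
])

```text
time: 35.55
tool_pos: [0.6169, 0.0257, 0.2514]
tcp_rot: [-1.565, -0.136, 0.16]
wrist_force: [0.1, 0.2, -0.6]
width: -0.004
```

```bash
python3 st.py;python3 -c "
from chk import *
look(f='pics/w9.png'); look('side','pics/s9.png'); look('scene')
a=cv2.imread('pics/w9.png')[0:384,130:386]; b=cv2.imread('pics/s9.png')[170:300,150:250]
cv2.imwrite('pics/x9.png',np.hstack([cv2.resize(a,(400,600)),cv2.resize(b,(400,600),interpolation=cv2.INTER_CUBIC)]))"
```

```text
t 35.55 tcp [   1.8 -118.3  251.4] Fx,Fy clamp 0.14 0.21 Fz -0.57
t 35.55 pos [0.6169 0.0257 0.2514] yaw 10.83 y-axis [-0.015 -0.001 -1.   ] turn [-0.002 -0.003 -0.015] d_now [ 0.      0.1214 -0.0099] d_afterturn [-0.0018  0.1214 -0.0096] F [ 0.09  0.23 -0.57] w -0.004
wrist
box n 1770 clamp xy mm [ 1.3 -0.1 35. ]
pressure_pad 0.71 [254.9, 68.5] [  1.  -22.   21.5]
trigger_grip 0.83 [251.6, 230.2] [  -1.  -156.7  130. ]
side
box n 180 clamp xy mm [ 1.4  2.7 35.2]
pressure_pad 0.37 [190.9, 261.1] [  9.6 -24.2  21.5]
trigger_grip 0.5 [215.4, 202.1] [   0.4 -155.8  130. ]
vee_seat 0.77 [189.6, 272.4] [-1.3  1.9 12. ]
scene
box n 204 clamp xy mm [-0.7  1.7 34.9]
pressure_pad 0.56 [188.5, 247.7] [ -0.9 -14.2  21.5]
vee_seat 0.75 [181.7, 253.9] [ 7.9  2.4 12. ]
```

View pics/x9.png

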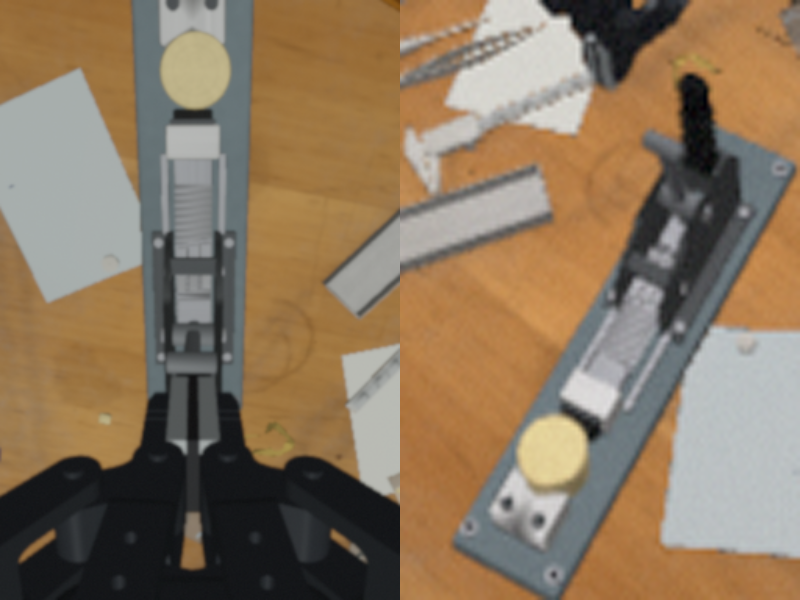

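The box sits in the V at left-panel pixel (195,70), with the pad against it at (193,115). The trigger is back at rest and the arm is clear. Handing in.

```bash
python3 -c "
from h import *
print(bot.finish_job())"
```

```text
the job is handed in; nothing more can be done
None
```

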